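# Ice from a spouted jug into the tumbler

## Task

Put the ice in the glass: turn the steel jug so that its spout faces the clear glass tumbler, then tip all six ice cubes out over the spout into it, without touching the ice. Stand the empty jug upright on the worktop again, and leave the tumbler, the mug and the salt shaker standing where they are.

Things in the scene. Friction and masses are not known exactly. Their poses are not given: they have to be found in the camera images.
- jug: Open conical steel jug, 0.24 kg, upright beside the hob with six ice cubes in it. Outer diameter 79 mm at the foot, 100 mm at the rim, 110 mm high. A trough-shaped spout, 40 mm wide at its root, bulges from the upper wall on the jug's +x side; a strap handle is on the -x side. Origin: centre of the underside; x towards the spout, z up. The wall flares by 6 degrees.
- jug_spout (a point): Tip of the jug's pouring lip, 68 mm from the jug's axis and 115 mm above its underside; same axes as the jug. The trough below it flares by about 23 degrees. The ice starts to slide out at 85 to 95 degrees of tilt with the spout lowest, and the jug is empty at about 105 to 112 degrees.
- jug_handle (a point): Middle of the upright bar of the jug's handle, 82 mm from the axis on the side away from the spout, 66 mm above the underside; same axes as the jug. The bar is a flat strap 16 mm wide (jug's y) and 7 mm thick (jug's x), running from 31 to 97 mm above the underside; 34 mm of free space between it and the jug's wall, its outer face 86 mm from the axis.
- tumbler: Short clear glass tumbler, round, 81 mm across the rim and 68 mm at the foot, 91 mm high, 0.22 kg; the mouth is about 70 mm across inside, the inner floor 18 mm up. Origin: centre of the underside, z up.
- mug: White pottery mug of coffee, 82 mm across, 112 mm over the handle, 94 mm high; not to be used. Origin: middle of its outline at the underside; the handle is on its -y side. It and the tumbler may stand in either of two places.
- salt_shaker: White salt shaker with a grey cap, 44 mm across, 90 mm high, right of the glasses; not to be used. Origin: centre of the underside. Behind it and the glasses the microwave oven's front stands across the worktop at x = 0.57, from y = -0.11 to the right, 268 mm high.
- ice_1: Ice cube, 20 mm with rounded edges, 12 g, slippery (friction about 0.15), lying in the jug at the start. Origin: its centre.
- ice_2: Ice cube, 20 mm with rounded edges, 12 g, slippery (friction about 0.15), lying in the jug at the start. Origin: its centre.
- ice_3: Ice cube, 20 mm with rounded edges, 12 g, slippery (friction about 0.15), lying in the jug at the start. Origin: its centre.
- ice_4: Ice cube, 20 mm with rounded edges, 12 g, slippery (friction about 0.15), lying in the jug at the start. Origin: its centre.
- ice_5: Ice cube, 20 mm with rounded edges, 12 g, slippery (friction about 0.15), lying in the jug at the start. Origin: its centre.
- ice_6: Ice cube, 20 mm with rounded edges, 12 g, slippery (friction about 0.15), lying in the jug at the start. Origin: its centre.

How it is judged (in metres and radians):
On the way:
1. the jug is tipped over the tumbler, spout lowest: tilted by more than 70 degrees, the spout side within about 45 degrees of straight down, and the lip within 45 mm of the tumbler's axis (angle between jug's own z axis and vertical above 1.22 rad and angle between jug's own x axis and vertical above 2.35 rad and horizontal distance between jug_spout and tumbler below 0.045 m), for 0.2 s.
At the end, for the whole second after the job is handed in: All six ice cubes lie at rest inside the tumbler (centres within 36 mm of its axis and below its rim); the tumbler, the mug and the salt shaker stand upright within 30 mm of where they were; the jug stands upright and still on the worktop (or on the hob's glass) (horizontal distance between each of ice_1, ice_2, ice_3, ice_4, ice_5, ice_6 and tumbler below 0.036 m and z of ice_1 in the frame of tumbler between 0.01 and 0.085 m and linear speed of each of ice_1, ice_2, ice_3, ice_4, ice_5, ice_6 below 0.05 m/s and z of ice_2 in the frame of tumbler between 0.01 and 0.085 m and z of ice_3 in the frame of tumbler between 0.01 and 0.085 m and z of ice_4 in the frame of tumbler between 0.01 and 0.085 m and z of ice_5 in the frame of tumbler between 0.01 and 0.085 m and z of ice_6 in the frame of tumbler between 0.01 and 0.085 m and angle between each of tumbler, jug, mug, salt_shaker's own z axis and vertical below 0.08 rad and distance of each of tumbler, mug, salt_shaker from where it was at the start of the episode below 0.03 m and height (world z) of jug between -0.005 and 0.012 m and linear speed of jug below 0.02 m/s); the robot touches nothing.
It fails at once if the ice is touched with the gripper (contact force between the fingers and ice_1 above 0.3 N or contact force between the fingers and ice_2 above 0.3 N or contact force between the fingers and ice_3 above 0.3 N or contact force between the fingers and ice_4 above 0.3 N or contact force between the fingers and ice_5 above 0.3 N or contact force between the fingers and ice_6 above 0.3 N).
It fails at once if the tumbler is tipped or lifted (angle between tumbler's own z axis and vertical above 0.35 rad or height (world z) of tumbler above 0.03 m).
It also fails if it takes over 72 s, if anything falls off the work surface, if the arm or the gripper's body presses on something with over 40 N, if the wrist force passes 120 N, or if a joint passes its speed limit or range.

## Robot

A 6-joint arm with a two-finger parallel gripper is mounted at the origin on a cart in front of the work surface, level with it; the furniture and walls round the work are solid. World frame = base frame: x ahead of the robot, y to its left, z up, the work surface at z = 0. Lengths are in m, angles in degrees, forces in N, time in s.
With the tool pointing down it reaches from about 0.3 to 0.75 m from the base axis. Payload 8.5 kg.
Tool frame: the origin (TCP) lies at the very end of the fingers, on their centre line; the grasp point (between the pads) lies env.pinch_z behind it (env.pinch_z is the distance from the TCP to the grasp point, in m); z points along the fingers, y is the line along which they close (so a half turn about z gives the same grasp; the last joint's range is limited). The gripper opens to 85 mm and grips with 20 to 120 N. Pads are 22 mm wide; open, the fingers measure 114 mm over their backs; the gripper's body (76 mm by 85 mm) begins 54 mm behind the grasp point. The pads swing forward as they close: fully open they stand 13 mm farther back than shut.
Start: joints at [59.227, 21.807, 74.336, -0, 83.858, -12.336], TCP at [0.174, 0.522, 0.231] pointing down, gripper open.
Joint ranges: [-178.18, 178.18], [-50.72, 133.34], [12.68, 142.11], [-81.47, 261.47], [9.98, 163.14], [-165.26, 165.26]. Speed limits (degrees/s): [136.94, 136.94, 180, 180, 180, 180].

## Interface

Orientations are given as a 3x3 rotation matrix whose columns are the frame's x, y, z axes.
In Python, from rig import telemetry, get_image, env gives the robot as it stands. The module is installed in compiled form; this text tells all that it offers.
- The arm moves only by the tool apply_moves, never from a script. Its argument "series" is a list of rows, each a list of 7 numbers: the shift along the tool's x, y, z in mm, then the turn, a rotation vector about the tool's x, y, z in degrees, then the opening, from 0 (shut) to 1 (fully open). A call has 1 to 12 rows; each row shifts and turns the commanded pose from where the row before left it, along the tool's axes as they then stand; what a row does not reach is not made up. A row lasts 1/8 s, in which the tool goes at most 62.5 mm and 10.7 degrees, less where a joint would pass 70% of its speed; a pose out of reach is approached as far as the arm can. A call with a gripper value outside its range is refused whole. The fingers move at their own pace and stop on an object; "grip_force" is the grip in N (left out, the last holds). Time passes only in rows, so rows that do not move let the fingers close. It gives the time, the measured TCP pose, the force, the opening and the grip force at its end, in the units of the state.
- telemetry.observe(): the state, without advancing time (a new reading comes with each control period).
- get_image(name): name is "side" or "top"; returns a dict with "frame" (420x560x3 uint8, red, green, blue), "z_map" (420x560 float32, m along the optical axis (not along the pixel's ray), 0 where there is no reading), "vertical_fov" (degrees; the focal length in pixels is half the picture's height over the tangent of half this angle, whatever the lens; pixels are square), "cx", "cy" (the principal point, pixels), "dist" ([k1, k2, p1, p2, k3] as OpenCV has them; the pictures are not rectified), "eye" and "attitude" of the camera in the world. Camera axes: x right, y up, looking along -z (the intrinsics and any distortion apply to the point x, -y, -z); pixel columns grow to the right and rows downward; lengths in m; the calibration is good to about 2 mm. A picture is of the moment at which its call begins.
- env.close_job(): hands the job in; it is judged then, once.
The state is a dict: "time_s": time; "q": joint angles; "qvel": joint speeds; "joint_efforts": joint torques, N m; "position": TCP position; "tool_rot": TCP orientation; "ft_force": force on the tool from outside, world axes, zero at the start; "wrist_torque": the same for the moment, N m; "grip_width": finger opening in m; "gripper_force": force on a finger pad.
Only numpy, scipy, OpenCV 4.12 (cv2) and the standard library are available. Lean on these libraries where they do the work, as an engineer would, in place of code of your own. Each camera call takes 0.05 s, during which the arm holds its last target. There are 200 camera calls.

## Working session

There is one attempt and no reset: what is moved stays moved. The work goes in short steps, Python scripts to look and compute and a tool call to move; the robot and the scene stay as the last step left them, time stands still between calls to the robot, and variables do not carry over. Pictures are saved under pics/ and viewed, at most 10 in all, crops included, and the job is handed in when it is done.

Besides the shell and the picture viewer there is one more tool, called after "Call:" in YAML: its name, and indented under it one key for each argument. apply_moves: Moves the arm, as the interface text tells. Its arguments: {"type":"object","properties":{"series":{"type":"array"},"grip_force":{"type":"number"}},"required":["series"]}

```bash
mkdir -p pics; cat > h.py <<'E'
import numpy as np, cv2
from rig import telemetry, get_image, env
def grab(n, fn=None):
    d=get_image(n)
    if fn: cv2.imwrite('pics/'+fn, d['frame'][:,:,::-1])
    return d
def K(d):
    f=210/np.tan(np.radians(d['vertical_fov']/2)); return np.array([[f,0,d['cx']],[0,f,d['cy']],[0,0,1.]])
def cloud(d):
    v,u=np.mgrid[0:420,0:560]; p=np.stack([u,v],-1).reshape(-1,1,2).astype(float)
    n=cv2.undistortPoints(p,K(d),np.array(d['dist'],float)).reshape(420,560,2)
    z=d['z_map']; c=np.stack([n[...,0]*z,-n[...,1]*z,-z],-1)
    w=c@np.array(d['attitude']).T+np.array(d['eye']); w[z==0]=np.nan
    return w
E
python3 - <<'E'
from h import *
s=telemetry.observe(); print(s, env.pinch_z)
a=grab('side','s0.png'); b=grab('top','t0.png')
for d in (a,b): print({k:d[k] for k in d if k not in('frame','z_map')})
cv2.imwrite('pics/both.png', cv2.resize(np.vstack([a['frame'],b['frame']])[:,:,::-1],(448,600)) )
E
```

```text
{'time_s': 0.0, 'q': array([ 5.92262168e+01,  2.18414096e+01,  7.43834671e+01, -5.67703990e-04,
        8.38576456e+01, -1.23357969e+01]), 'qvel': array([ 0.00743983,  0.10325824,  0.08289826,  0.06138448, -0.05496887,
        0.04572059]), 'joint_efforts': array([-4.15241529e-04, -4.48457873e+01, -2.31277210e+01, -1.62169663e-04,
        4.63595992e-03, -1.61517750e-05]), 'position': array([0.17381019, 0.52151719, 0.23071542]), 'tool_rot': array([[-9.48666761e-01,  3.16276533e-01, -7.28456979e-04],
       [ 3.16277231e-01,  9.48665995e-01, -1.24252446e-03],
       [ 2.98081037e-04, -1.40913601e-03, -9.99998963e-01]]), 'ft_force': array([ 0.27765539,  0.42729351, -1.03904039]), 'wrist_torque': array([ 0.01752172, -0.01556414, -0.01053567]), 'gripper_force': 0.0, 'grip_width': 0.08526755868781881} 0.0187
{'vertical_fov': 57.66815008854647, 'cx': 284.53783801031244, 'cy': 204.66699824197042, 'dist': array([0.02574263, 0.        , 0.        , 0.        , 0.        ]), 'eye': array([0.21736953, 0.41873011, 0.51320579]), 'attitude': array([[-0.95045278,  0.15678523, -0.26843604],
       [-0.31083051, -0.4657143 ,  0.82854968],
       [ 0.00488985,  0.87093546,  0.49137309]])}
{'vertical_fov': 45.12276993468615, 'cx': 272.26484286441, 'cy': 207.62505505147982, 'dist': array([0.02523239, 0.        , 0.        , 0.        , 0.        ]), 'eye': array([ 0.2974638 , -0.30525324,  1.01675469]), 'attitude': array([[ 0.02646309,  0.98590026, -0.16522826],
       [-0.99956503,  0.02394456, -0.0172164 ],
       [-0.01301733,  0.16561199,  0.98610507]])}
```

View pics/t0.png

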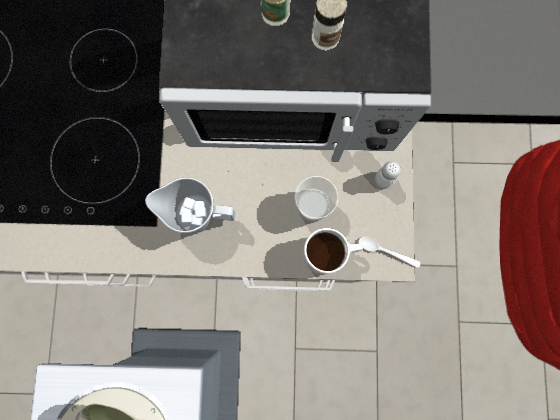

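View pics/s0.png

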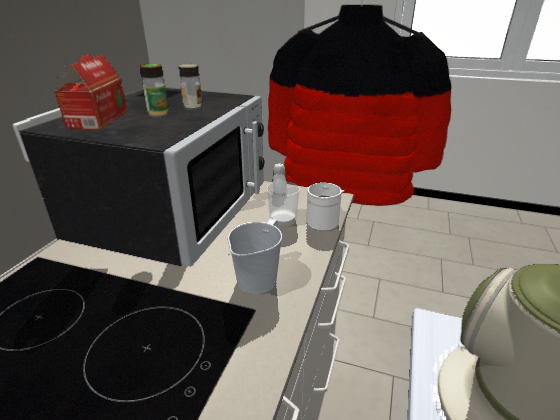

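The top view shows the jug at about (187,205), with its spout left (+y) at (150,202), its handle right (-y) at (228,213) and ice inside. The tumbler is at (316,199), the mug at (327,250) and the shaker at (387,175). The side view confirms these: jug (257,255), tumbler (283,203), mug (324,207).

```bash
python3 - <<'E'
from h import *
from scipy.optimize import least_squares
def fit(p):
    r=least_squares(lambda q: np.hypot(p[:,0]-q[0],p[:,1]-q[1])-q[2],[*p.mean(0)[:2],.045],loss='soft_l1',f_scale=.002); return r.x.round(4),np.abs(r.fun).mean().round(4)
b=grab('top'); w=cloud(b)
a=grab('side'); ws=cloud(a)
def reg(w,x0,x1,y0,y1,z0,z1): return w[(w[...,0]>x0)&(w[...,0]<x1)&(w[...,1]>y0)&(w[...,1]<y1)&(w[...,2]>z0)&(w[...,2]<z1)]
for n,(u,v) in dict(jug=(187,205),spout=(150,202),handle=(228,213),tum=(316,199),mug=(327,250),salt=(390,170),table=(260,180)).items():
    print(n,w[v,u].round(4))
for n,W in (('top',w),('side',ws)):
  jug=W[200,187] if n=='top' else 0
  c=w[205,187]
  p=reg(W,c[0]-.1,c[0]+.1,c[1]-.12,c[1]+.12,.03,.2)
  print(n,'jug pts',len(p),'zmax pct',np.percentile(p[:,2],[50,90,98,100]).round(4),p.min(0).round(4),p.max(0).round(4))
  rim=p[(p[:,2]>.104)]
  print('rim fit',fit(rim[np.abs(rim[:,1]-c[1])<.04]),'max y pt',p[p[:,1].argmax()].round(4),'min y',p[p[:,1].argmin()].round(4))
  for nm,cc in (('tum',w[199,316]),('mug',w[250,327]),('salt',w[170,390])):
    q=reg(W,cc[0]-.07,cc[0]+.06,cc[1]-.07,cc[1]+.06,.02,.2)
    if len(q)<10: print(nm,len(q));continue
    t=q[q[:,2]>q[:,2].max()-.008]; print(nm,len(q),q.min(0).round(4),q.max(0).round(4),fit(t))
# handle strip in top
p=reg(w,.3,.5,-.3,.1,.085,.103)
print(p[p[:,1]<w[205,187][1]-.055].round(3)[:40])
# edge ellipse for tumbler
cv2.imwrite('pics/crop.png',cv2.resize(np.hstack([b['frame'][140:260,130:330],a['frame'][160:310,200:400][15:135]])[:,:,::-1],None,fx=2,fy=2,interpolation=2)[:, :800])
E
```

```text
jug [ 0.4613 -0.1217  0.0458]
spout [ 0.4545 -0.0657  0.1091]
handle [ 0.4383 -0.2087  0.1048]
tum [ 0.4853 -0.3754  0.0137]
mug [ 0.379 -0.394  0.061]
salt [ 0.5302 -0.5083  0.0875]
table [ 0.5254 -0.2606 -0.0025]
top jug pts 2255 zmax pct [0.0788 0.1101 0.1142 0.1195] [ 0.4007 -0.217   0.0301] [ 0.5015 -0.0601  0.1195]
rim fit (array([ 0.4516, -0.1294,  0.0493]), np.float64(0.0012)) max y pt [ 0.4569 -0.0601  0.116 ] min y [ 0.4486 -0.217   0.0999]
tum 773 [ 0.4154 -0.4092  0.0202] [ 0.5154 -0.3307  0.0957] (array([ 0.4748, -0.3705,  0.0394]), np.float64(0.0022))
mug 1826 [ 0.3359 -0.4591  0.02  ] [ 0.4389 -0.3494  0.0997] (array([ 0.3768, -0.3905,  0.0393]), np.float64(0.0012))
salt 1650 [ 0.5111 -0.5325  0.0202] [ 0.5901 -0.4484  0.2   ] (array([ 0.6063, -0.4858,  0.0357]), np.float64(0.0038))
side jug pts 2759 zmax pct [0.0807 0.1074 0.1116 0.1181] [ 0.4027 -0.2144  0.0302] [ 0.5047 -0.0586  0.1181]
rim fit (array([ 0.4537, -0.1288,  0.0491]), np.float64(0.001)) max y pt [ 0.4592 -0.0586  0.1151] min y [ 0.4387 -0.2144  0.0911]
tum 1139 [ 0.4154 -0.4119  0.02  ] [ 0.519  -0.329 
[... 563 characters left out ...]
01]
 [ 0.452 -0.193  0.102]
 [ 0.451 -0.195  0.103]
 [ 0.452 -0.197  0.101]
 [ 0.452 -0.2    0.101]
 [ 0.452 -0.204  0.101]
 [ 0.452 -0.206  0.103]
 [ 0.452 -0.208  0.1  ]
 [ 0.45  -0.18   0.098]
 [ 0.45  -0.182  0.098]
 [ 0.45  -0.184  0.1  ]
 [ 0.449 -0.186  0.102]
 [ 0.45  -0.187  0.099]
 [ 0.45  -0.189  0.098]
 [ 0.45  -0.191  0.102]
 [ 0.45  -0.193  0.102]
 [ 0.45  -0.195  0.1  ]
 [ 0.45  -0.197  0.103]
 [ 0.45  -0.198  0.1  ]
 [ 0.45  -0.202  0.099]
 [ 0.45  -0.208  0.102]
 [ 0.45  -0.21   0.102]
 [ 0.45  -0.211  0.1  ]
 [ 0.45  -0.213  0.102]
 [ 0.45  -0.215  0.103]
 [ 0.448 -0.18   0.098]
 [ 0.448 -0.182  0.1  ]
 [ 0.448 -0.184  0.098]
 [ 0.448 -0.186  0.099]
 [ 0.448 -0.188  0.102]]
```

View pics/crop.png

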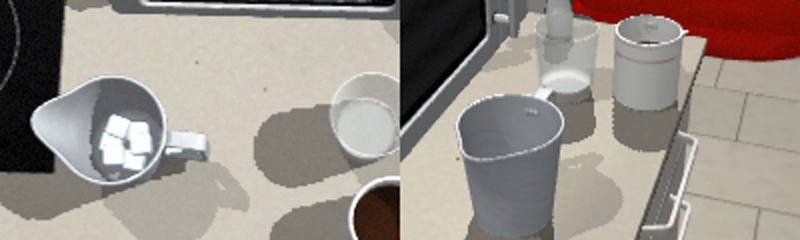

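The jug axis is at about (0.4525, -0.129), heading about 85°, with its handle bar at (0.446, -0.211). The tumbler is at (0.476, -0.3705) and the mug at (0.378, -0.390). Heights match the text: rim 0.11, tumbler about 0.093. I'll grasp the handle from above, turn the jug, then regrasp it horizontally to pour.

Call:
apply_moves:
  series:
    - [-30.6,-38,0,0,0,0,0.5]
    - [-30.6,-38,0,0,0,0,0.5]
    - [-30.6,-38,0,0,0,0,0.5]
    - [-30.6,-38,0,0,0,0,0.5]
    - [-30.6,-38,0,0,0,0,0.5]
    - [-30.6,-38,0,0,0,0,0.5]
    - [-30.6,-38,0,0,0,0,0.5]
    - [-30.6,-38,0,0,0,0,0.5]
    - [-30.6,-38,0,0,0,0,0.5]
    - [-30.6,-38,0,0,0,0,0.5]
    - [-30.6,-38,0,0,0,0,0.5]
    - [-30.6,-38,0,0,0,0,0.5]
  grip_force: 100

```text
time_s: 1.7
position: [0.3783, -0.0286, 0.2314]
tool_rot: [[-0.949, 0.317, 0.0], [0.317, 0.949, -0.0], [-0.0, 0.0, -1.0]]
ft_force: [0.9, -0.4, 0.1]
grip_width: 0.0429
gripper_force: 0.0
```

```bash
cat > log.py <<'E'
from h import *
import json
s=telemetry.observe()
open('log.jsonl','a').write(json.dumps([list(s['q']),list(s['position']),np.array(s['tool_rot']).tolist()])+'\n')
print(s['time_s'],'q',np.round(s['q'],1),'p',np.round(s['position'],4),'\n',np.round(s['tool_rot'],3),'F',np.round(s['ft_force'],1),np.round(s['wrist_torque'],2),'w',round(s['grip_width'],4),s['gripper_force'])
E
python3 log.py
```

```text
1.7 q [-22.4   4.3  98.2   0.   77.4 -93.9] p [ 0.3783 -0.0286  0.2314] 
 [[-0.949  0.317  0.   ]
 [ 0.317  0.949 -0.   ]
 [-0.     0.    -1.   ]] F [ 0.9 -0.4  0.1] [ 0.06 -0.07  0.05] w 0.0429 0.0
```

Call:
apply_moves:
  series:
    - [-30.6,-38,0,0,0,0,0.5]
    - [-30.6,-38,0,0,0,0,0.5]
    - [-30.6,-38,0,0,0,0,0.5]
    - [-30.6,-38,0,0,0,0,0.5]
    - [0,0,0,0,0,9.5,0.5]
    - [0,0,0,0,0,9.5,0.5]
    - [0,0,0,0,0,9.5,0.5]
    - [0,0,0,0,0,9.5,0.5]
    - [0,0,0,0,0,9.5,0.5]
    - [0,0,0,0,0,9.5,0.5]
    - [0,0,0,0,0,9.5,0.5]
    - [0,0,0,0,0,9.5,0.5]

```text
time_s: 3.2
position: [0.446, -0.2098, 0.2312]
tool_rot: [[0.083, 0.997, -0.0], [0.997, -0.083, 0.0], [0.0, -0.0, -1.0]]
ft_force: [0.1, 0.2, 0.0]
grip_width: 0.0429
gripper_force: 0.0
```

Call:
apply_moves:
  series:
    - [0,0,0,0,-10,0,0.5]
    - [0,0,0,0,-10,0,0.5]
    - [0,0,0,0,0,0,0.5]
    - [0,0,0,0,0,0,0.5]

```text
time_s: 3.7
position: [0.4463, -0.21, 0.2314]
tool_rot: [[0.073, 0.997, -0.026], [0.938, -0.078, -0.339], [-0.34, 0.0, -0.94]]
ft_force: [-0.2, -0.3, 0.1]
grip_width: 0.0422
gripper_force: 0.0
```

```bash
python3 log.py
```

```text
3.7 q [-29.7  14.5  88.  -19.1  69.8 -19.8] p [ 0.4463 -0.21    0.2314] 
 [[ 0.073  0.997 -0.026]
 [ 0.938 -0.078 -0.339]
 [-0.34   0.    -0.94 ]] F [-0.2 -0.3  0.1] [ 0.17 -0.04 -0.01] w 0.0422 0.0
```

Call:
apply_moves:
  series:
    - [0,0,0,0,10,0,0.5]
    - [0,0,0,0,10,0,0.5]
    - [0,0,0,10,0,0,0.5]
    - [0,0,0,10,0,0,0.5]
    - [0,0,0,10,0,0,0.5]
    - [0,0,0,10,0,0,0.5]
    - [0,0,0,0,0,0,0.5]

```text
time_s: 4.58
position: [0.4469, -0.2106, 0.229]
tool_rot: [[0.078, 0.763, -0.642], [0.997, -0.057, 0.053], [0.004, -0.644, -0.765]]
ft_force: [0.7, 0.2, 0.1]
grip_width: 0.0427
gripper_force: 0.0
```

```bash
python3 log.py
```

```text
4.575 q [-30.5  34.7  62.4 -18.6 118.8 -29.8] p [ 0.4469 -0.2106  0.229 ] 
 [[ 0.078  0.763 -0.642]
 [ 0.997 -0.057  0.053]
 [ 0.004 -0.644 -0.765]] F [0.7 0.2 0.1] [-0.01 -0.35  0.04] w 0.0427 0.0
```

Call:
apply_moves:
  series:
    - [0,0,0,-10,0,0,0.5]
    - [0,0,0,-10,0,0,0.5]
    - [0,0,0,-10,0,0,0.5]
    - [0,0,0,-10,0,0,0.5]
    - [0,0,0,0,10,0,0.5]
    - [0,0,0,0,10,0,0.5]
    - [0,0,0,0,10,0,0.5]
    - [0,0,0,0,0,0,0.5]

```text
time_s: 5.58
position: [0.4457, -0.212, 0.2312]
tool_rot: [[0.071, 0.997, 0.044], [0.863, -0.083, 0.498], [0.5, 0.003, -0.866]]
ft_force: [-0.1, 0.4, 0.3]
grip_width: 0.043
gripper_force: 0.0
```

```bash
python3 log.py
```

```text
5.575 q [-50.4  23.5  77.5  20.9 100.6 -45.7] p [ 0.4457 -0.212   0.2312] 
 [[ 0.071  0.997  0.044]
 [ 0.863 -0.083  0.498]
 [ 0.5    0.003 -0.866]] F [-0.1  0.4  0.3] [-0.27 -0.   -0.01] w 0.043 0.0
```

Call:
apply_moves:
  series:
    - [0,0,0,0,-10,0,0.5]
    - [0,0,0,0,-10,0,0.5]
    - [0,0,0,0,-10,0,0.5]
    - [0,0,40,0,0,0,0.5]
    - [0,0,0,0,0,0,0.5]

```text
time_s: 6.2
position: [0.4454, -0.2086, 0.1911]
tool_rot: [[0.076, 0.997, -0.0], [0.997, -0.076, -0.0], [-0.0, -0.0, -1.0]]
ft_force: [0.2, -0.2, 1.6]
grip_width: 0.0429
gripper_force: 0.0
```

```bash
python3 log.py
cat > kin.py <<'E'
import numpy as np, json
from scipy.spatial.transform import Rotation as Ro
from scipy.optimize import least_squares
D=[json.loads(l) for l in open('log.jsonl')]
D.insert(0,[[59.2262168,21.8414096,74.3834671,0,83.8576456,-12.3357969],[0.17381019,0.52151719,0.23071542],[[-.948667,.316277,-.000728],[.316277,.948666,-.00124],[.0003,-.0014,-1]]])
E_=lambda a,t: Ro.from_euler(a,t,degrees=True)
def fk(q,p):
    a1,b1,d1,L2,a3,L3,d6,e5,c=p
    R1=E_('z',q[0]);R2=R1*E_('y',q[1]);R3=R2*E_('y',q[2]);R4=R3*E_('z',q[3]);R5=R4*E_('y',q[4]);R6=R5*E_('z',q[5]+c)
    x=R1.apply([a1,b1,d1])+R2.apply([0,0,L2])+R3.apply([a3,0,L3])+R5.apply([e5,0,d6])
    return x,R6.as_matrix()
def res(p): 
    o=[]
    for q,x,R in D:
        xx,RR=fk(q,p); o+=[*(xx-x)*10,*(RR-np.array(R)).ravel()]
    return np.append(o,np.array(p[[0,4,7]])*.01)
best=min((least_squares(res,[0,.1,.2,.4,0,.4,.2,0,c]) for c in (0,90,180,-90)),key=lambda r:r.cost)
P=best.x
if __name__=='__main__':
    print(P.round(4),best.cost); 
    for q,x,R in D:
        xx,RR=fk(q,P); print(((xx-x)*1000).round(1),np.abs(RR-R).max().round(3))
E
python3 kin.py
```

```text
6.2 q [-38.9  18.1  87.3  -0.   74.7 -34.5] p [ 0.4454 -0.2086  0.1911] 
 [[ 0.076  0.997 -0.   ]
 [ 0.997 -0.076 -0.   ]
 [-0.    -0.    -1.   ]] F [ 0.2 -0.2  1.6] [ 0.   -0.03 -0.  ] w 0.0429 0.0
[-0.      0.1175  0.1301  0.5371  0.103   0.3508  0.2575  0.     90.    ] 5.30770677723498e-07
[-0.  0.  0.] 0.0
[-0. -0.  0.] 0.0
[-0. -0. -0.] 0.0
[-0. -0. -0.] 0.0
[-0. -0. -0.] 0.0
[ 0. -0. -0.] 0.0
```

```bash
cat > plan.py <<'E'
from kin import *
lo=np.array([-178.18,-50.72,12.68,-81.47,9.98,-165.26])+1; hi=np.array([178.18,133.34,142.11,261.47,163.14,165.26])-1
def ik(x,R,q0):
    def f(q):
        xx,RR=fk(q,P); return np.r_[(xx-x)*10,(Ro.from_matrix(RR.T@R)).as_rotvec()*2]
    r=least_squares(f,np.clip(q0,lo+.1,hi-.1),bounds=(lo,hi),x_scale=30.); return r.x,np.abs(r.fun).max()
def ikm(x,R,n=14,seed=0):
    g=np.random.default_rng(seed); S=[]
    for i in range(n):
        q,e=ik(x,R,g.uniform(lo,hi))
        if e<2e-3 and not any(np.abs(q-s).max()<3 for s in S): S.append(q)
    return S
TUM=np.array([.476,-.3705]); HP=np.array([-.082,0,.066]); LP=np.array([.068,0,.115])
def jugR(head,tilt): return (Ro.from_euler('z',head,degrees=True)*Ro.from_euler('y',tilt,degrees=True)).as_matrix()
def grasp(opt,phi,flip):  # tool R in jug frame
    c,s=np.cos(np.radians(phi)),np.sin(np.radians(phi))
    if opt=='B': z=np.array([c,0,-s]); y=np.array([0,1.,0])*flip
    else: z=np.array([0,c*(1 if opt=='A+' else -1),-s]); y=np.array([1.,0,0])*flip
    return np.c_[np.cross(y,z),y,z]
def tool(org,JR,G,hz=.066):
    R=JR@G; return org+JR@np.array([-.082,0,hz])+.0187*R[:,2],R
def pour(head,tilt,lz,back=.015):
    JR=jugR(head,tilt); d=np.array([np.cos(np.radians(head)),np.sin(np.radians(head))])
    lip=np.r_[TUM-back*d,lz]; return lip-JR@LP,JR
E
cat > t1.py <<'E'
from plan import *
for opt,phis,heads in (('B',(0,15,30),(-60,-80,-100)),('A+',(0,20),(-50,-70,-90,-110)),):
  for phi in phis:
    for flip in (1,-1):
      G=grasp(opt,phi,flip)
      for h in heads:
        x,R=tool(*pour(h,110,.115),G); S=ikm(x,R,12)
        ok=[]
        for q0 in S:
            q=q0; good=True; e=0
            for t,lz in ((100,.115),(90,.115),(80,.12),(70,.15),(60,.18),(50,.2),(40,.22),(30,.23),(20,.24),(10,.24),(0,.24)):
                q,e=ik(*tool(*pour(h,t,lz),G),q)
                if e>2e-3: good=False;break
            if good: ok.append((q0.round(),q.round()))
            elif len(S): ok.append(('fail tilt',t))
        print(opt,phi,flip,h,len(S),[o for o in ok if o[0] is not None][:4])
E
time python3 t1.py
```

```text
B 0 1 -60 1 [('fail tilt', 30)]
B 0 1 -80 1 [('fail tilt', 20)]
B 0 1 -100 1 [('fail tilt', 10)]
B 0 -1 -60 1 [('fail tilt', 30)]
B 0 -1 -80 1 [('fail tilt', 40)]
B 0 -1 -100 1 [('fail tilt', 60)]
B 15 1 -60 1 [('fail tilt', 20)]
B 15 1 -80 1 [('fail tilt', 10)]
B 15 1 -100 1 [(array([-58.,  35.,  54.,  25., 115., -42.]), array([-10.,  38.,  92., -79.,  80.,  39.]))]
B 15 -1 -60 1 [('fail tilt', 20)]
B 15 -1 -80 1 [('fail tilt', 30)]
B 15 -1 -100 1 [('fail tilt', 50)]
B 30 1 -60 1 [('fail tilt', 0)]
B 30 1 -80 1 [('fail tilt', 0)]
B 30 1 -100 1 [(array([-60.,  40.,  52.,  36., 124., -39.]), array([-13.,  32.,  90., -65.,  72.,  28.]))]
B 30 -1 -60 1 [('fail tilt', 10)]
B 30 -1 -80 1 [('fail tilt', 20)]
B 30 -1 -100 1 [('fail tilt', 40)]
A+ 0 1 -50 1 [(array([-72.,  39.,  83.,  78., 109.,  76.]), array([-80.,  39., 111.,  63., 104., -64.]))]
A+ 0 1 -70 1 [(array([-74.,  33.,  97.,  87.,  93.,  69.]), array([-76.,  37., 125.,  84.,  92., -72.]))]
A+ 0 1 -90 1 [(array([-72.,  29., 109., 103.,  78.,  61.]), array([-63.,  38., 132., 117.,  85., -81.]))]
A+ 0 1 -110 1 [(array([-66.,  25., 118., 128.,  65.,  48.]), array([-44.,  37., 128., 155.,  77., -84.]))]
A+ 0 -1 -50 1 [('fail tilt', 60)]
A+ 0 -1 -70 1 [('fail tilt', 60)]
A+ 0 -1 -90 1 [('fail tilt', 70)]
A+ 0 -1 -110 1 [('fail tilt', 80)]
A+ 20 1 -50 1 [(array([-69.,  47.,  71.,  77., 126.,  79.]), array([-79.,  29., 109.,  56.,  93., -54.]))]
A+ 20 1 -70 1 [(array([-72.,  41.,  85.,  83., 111.,  72.]), array([-74.,  24., 121.,  75.,  76., -54.]))]
A+ 20 1 -90 1 [(array([-74.,  36.,  99.,  93.,  96.,  64.]), array([-60.,  23., 126., 105.,  58., -57.]))]
A+ 20 1 -110 1 [(array([-72.,  32., 111., 110.,  84.,  54.]), array([-43.,  24., 122., 145.,  40., -70.]))]
A+ 20 -1 -50 1 [('fail tilt', 50)]
A+ 20 -1 -70 1 [('fail tilt', 50)]
A+ 20 -1 -90 1 [('fail tilt', 50)]
A+ 20 -1 -110 1 [('fail tilt', 50)]
real	0m6.615s
user	0m7.189s
sys	0m0.036s
```

```bash
cat > t2.py <<'E'
from plan import *
from scipy.spatial.transform import Slerp
q_now=np.array(D[-1][0])
for phi in (15,25,35):
  G=grasp('A+',phi,1)
  for h in (-60,-75,-90):
    for c in ((.45,-.145),(.42,-.15)):
      o=np.array([*c,0]); x,R=tool(o,jugR(h,0),G,.06)
      S=ikm(x,R,16)
      for q in S:
        qb,e=ik(x-.09*R[:,2],R,q)
        qu,e1=ik(x-.09*R[:,2]+[0,0,.12],R,qb)
        ql,e2=ik(x+[0,0,.15],R,q)
        qp,e3=ik(*tool(*pour(h,0,.26),G,.06),ql)
        qf,e4=ik(*tool(*pour(h,110,.115),G,.06),qp)
        # from tool-down above handle to qu
        hb=o+jugR(h,0)@[-.082,0,.2]
        Rd=jugR(h,0)@np.c_[[1,0,0],[0,-1,0],[0,0,-1.]]
        # stage-1 tool: y = -jug y ... 
        qs,es=ik(hb,Rd,[-25,18,87,0,75,140])
        xu=x-.09*R[:,2]+[0,0,.12]; sl=Slerp([0,1],Ro.from_matrix([Rd,R])); qq=qs; me=0; mj=0
        for t in np.linspace(0,1,21)[1:]:
            qn,e5=ik(hb+(xu-hb)*t,sl(t).as_matrix(),qq); me=max(me,e5); mj=max(mj,np.abs(qn-qq).max()); qq=qn
        print(phi,h,c,'g',q.round(),[f'{v:.0e}' for v in (e,e1,e2,e3,e4)],'s1',qs.round(),f'{es:.0e}','path',f'{me:.0e}',mj.round(),np.abs(qq-qu).max().round(),'ang',np.degrees((Ro.from_matrix(Rd.T@R)).magnitude()).round())
E
python3 t2.py
```

```text
15 -60 (0.45, -0.145) g [ -67.   55.  139.   87.   74. -104.] ['7e-03', '5e-12', '1e-15', '3e-15', '6e-13'] s1 [-27.  10.  97.  -0.  73. 123.] 2e-09 path 1e-09 14.0 0.0 ang 112.0
25 -60 (0.45, -0.145) g [-64.  46. 138.  88.  65. -94.] ['7e-11', '9e-12', '2e-15', '1e-14', '1e-13'] s1 [-27.  10.  97.  -0.  73. 123.] 2e-09 path 2e-11 12.0 0.0 ang 107.0
35 -60 (0.45, -0.145) g [-59.  37. 135.  85.  55. -80.] ['1e-15', '2e-12', '1e-15', '3e-15', '1e-14'] s1 [-27.  10.  97.  -0.  73. 123.] 2e-09 path 5e-13 10.0 0.0 ang 102.0
35 -60 (0.42, -0.15) g [-66.  38. 139.  82.  55. -86.] ['2e-15', '1e-11', '2e-15', '7e-15', '1e-14'] s1 [-29.   7. 101.  -0.  72. 121.] 3e-14 path 2e-09 10.0 0.0 ang 102.0
35 -75 (0.45, -0.145) g [-52.  39. 140. 112.  55. -89.] ['8e-02', '6e-10', '1e-09', '1e-13', '8e-15'] s1 [-24.  12.  95.  -0.  74. 141.] 4e-11 path 1e-09 13.0 0.0 ang 102.0
35 -90 (0.45, -0.145) g [-41.  39. 141. 139.  55. -90.] ['2e-01', '4e-11', '8e-16', '2e-12', '1e-12'] s1 [-23.  14.  92.   0.  74. 157.] 2e-09 path 1e-09 17.0 0.0 ang 102.0
```

Call:
apply_moves:
  series:
    - [-2,0,30,0,0,0,0.5]
    - [0,0,30,0,0,0,0.5]
    - [0,0,30,0,0,0,0.5]
    - [0,0,25,0,0,0,0.5]
    - [0,0,15,0,0,0,0.5]
    - [0,0,0,0,0,0,0.5]
    - [0,0,0,0,0,0,0.1]
    - [0,0,0,0,0,0,0.1]
    - [0,0,0,0,0,0,0.1]
    - [0,0,0,0,0,0,0.05]
    - [0,0,0,0,0,0,0.05]
  grip_force: 110

```text
time_s: 7.58
position: [0.4466, -0.2126, 0.0628]
tool_rot: [[0.077, 0.997, 0.002], [0.997, -0.077, -0.002], [-0.002, 0.003, -1.0]]
ft_force: [-1.0, -1.5, 6.7]
grip_width: 0.0147
gripper_force: 107.0
```

```bash
python3 log.py; python3 -c "
from h import *
w=cloud(grab('top','t1.png'));print('table',np.nanmedian(w[150:170,230:260,2]),'hob',np.nanmedian(w[120:140,60:80,2]))"
```

```text
7.575 q [-39.2  27.8  97.   -0.   55.  -34.7] p [ 0.4466 -0.2126  0.0628] 
 [[ 0.077  0.997  0.002]
 [ 0.997 -0.077 -0.002]
 [-0.002  0.003 -1.   ]] F [-1.  -1.5  6.7] [ 0.07  0.29 -0.02] w 0.0147 107.03523840755224
table 2.892174048030327e-05 hob 0.005090440568510823
```

View pics/t1.png

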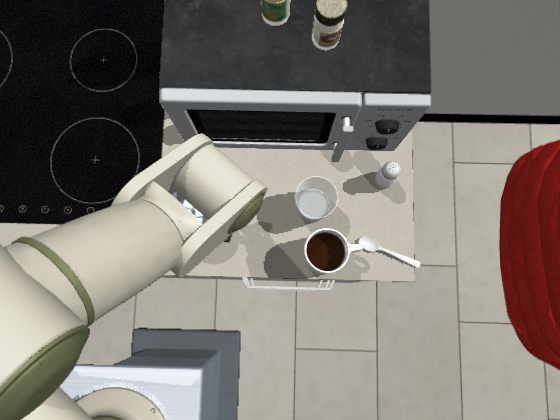

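Call:
apply_moves:
  series:
    - [0,0,-6,0,0,0,0.05]
    - [0,0,-10,0,0,0,0.05]
    - [0,0,-14,0,0,0,0.05]
    - [0,0,-10,0,0,0,0.05]
    - [9.3,-7,0,0,0,0,0.05]
    - [19.3,-14,0,0,0,0,0.05]
    - [19.3,-14,0,0,0,0,0.05]
    - [19.3,-14,0,0,0,0,0.05]
    - [19.3,-14,0,0,0,0,0.05]
    - [19.3,-14,0,0,0,0,0.05]
    - [10,-7,0,0,0,0,0.05]
    - [0,0,0,0,0,0,0.05]

```text
time_s: 9.12
position: [0.3709, -0.0895, 0.1014]
tool_rot: [[0.077, 0.997, -0.0], [0.997, -0.077, 0.0], [-0.0, -0.0, -1.0]]
ft_force: [0.5, -1.1, -3.8]
grip_width: 0.014
gripper_force: 107.3
```

```bash
python3 log.py; python3 -c "
from h import *
grab('side','s2.png')"
```

```text
9.125 q [-31.5  15.1 110.9  -0.   53.9 -27.1] p [ 0.3709 -0.0895  0.1014] 
 [[ 0.077  0.997 -0.   ]
 [ 0.997 -0.077  0.   ]
 [-0.    -0.    -1.   ]] F [ 0.5 -1.1 -3.8] [-0.3  -0.03 -0.02] w 0.014 107.27184263058007
```

View pics/s2.png

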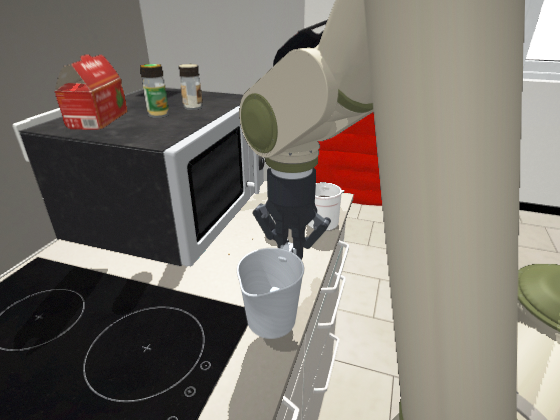

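The side view shows the jug held by its handle, level and clear of the worktop. Next I'll turn it.

Call:
apply_moves:
  series:
    - [0,0,0,0,0,5,0.05]
    - [0,0,0,0,0,8,0.05]
    - [0,0,0,0,0,8,0.05]
    - [0,0,0,0,0,8,0.05]
    - [0,0,0,0,0,8,0.05]
    - [0,0,0,0,0,8,0.05]
    - [0,0,0,0,0,8,0.05]
    - [0,0,0,0,0,8,0.05]
    - [0,0,0,0,0,8,0.05]
    - [0,0,0,0,0,8,0.05]
    - [0,0,0,0,0,8,0.05]
    - [0,0,0,0,0,8,0.05]

```text
time_s: 10.68
position: [0.3716, -0.0906, 0.1012]
tool_rot: [[0.991, -0.135, -0.0], [-0.135, -0.991, 0.0], [-0.0, -0.0, -1.0]]
ft_force: [0.6, 0.5, -3.6]
grip_width: 0.0143
gripper_force: 107.3
```

Call:
apply_moves:
  series:
    - [0,0,0,0,0,8,0.05]
    - [0,0,0,0,0,8,0.05]
    - [0,0,0,0,0,8,0.05]
    - [0,0,0,0,0,8,0.05]
    - [0,0,0,0,0,8,0.05]
    - [0,0,0,0,0,8,0.05]
    - [0,0,0,0,0,4,0.05]
    - [0,0,0,0,0,0,0.05]

```text
time_s: 11.68
position: [0.3715, -0.0904, 0.1012]
tool_rot: [[0.508, -0.861, -0.0], [-0.861, -0.508, 0.0], [-0.0, -0.0, -1.0]]
ft_force: [-0.2, -0.7, -3.5]
grip_width: 0.0143
gripper_force: 107.3
```

```bash
python3 log.py
```

```text
11.675 q [-31.6  15.2 110.8   0.   54.  117.8] p [ 0.3715 -0.0904  0.1012] 
 [[ 0.508 -0.861 -0.   ]
 [-0.861 -0.508  0.   ]
 [-0.    -0.    -1.   ]] F [-0.2 -0.7 -3.5] [ 0.17  0.12 -0.03] w 0.0143 107.28913835249841
```

Call:
apply_moves:
  series:
    - [6.6,-11,0,0,0,0,0.05]
    - [9.9,-17,0,0,0,0,0.05]
    - [9.9,-17,0,0,0,0,0.05]
    - [9.9,-17,0,0,0,0,0.05]
    - [3.3,-5,0,0,0,0,0.05]
    - [0,0,10,0,0,0,0.05]
    - [0,0,12,0,0,0,0.05]
    - [0,0,9,0,0,0,0.05]
    - [0,0,5,0,0,0,0.05]
    - [0,0,2,0,0,0,0.05]
    - [0,0,1,0,0,0,0.05]
    - [0,0,0,0,0,0,0.05]

```text
time_s: 13.18
position: [0.4489, -0.0899, 0.0629]
tool_rot: [[0.509, -0.861, 0.0], [-0.861, -0.509, -0.0], [0.0, -0.0, -1.0]]
ft_force: [-2.7, 1.0, 3.3]
grip_width: 0.0142
gripper_force: 108.3
```

Call:
apply_moves:
  series:
    - [0,0,0,0,0,0,0.2]
    - [0,0,0,0,0,0,0.4]
    - [0,0,0,0,0,0,0.5]
    - [0,0,0,0,0,0,0.5]
    - [0,0,-15,0,0,0,0.5]
    - [0,0,-40,0,0,0,0.5]
    - [0,0,-40,0,0,0,0.5]
    - [0,0,-20,0,0,0,0.5]
    - [0,0,0,0,0,0,0.5]

```text
time_s: 14.3
position: [0.4495, -0.0902, 0.1783]
tool_rot: [[0.508, -0.861, 0.003], [-0.861, -0.509, -0.001], [0.003, -0.002, -1.0]]
ft_force: [-0.6, -0.5, 0.6]
grip_width: 0.0429
gripper_force: 0.0
```

```bash
python3 log.py; python3 -c "
from h import *
a=grab('side');b=grab('top')
cv2.imwrite('pics/c3.png',np.hstack([a['frame'][100:400,150:500],b['frame'][60:360,100:450]])[:,:,::-1])
for d in (a,b):
  w=cloud(d); m=(w[...,0]>.36)&(w[...,0]<.56)&(w[...,1]>-.3)&(w[...,1]<-.02)&(w[...,2]>.1)&(w[...,2]<.121)
  p=w[m]; print(len(p),p.min(0).round(3),p.max(0).round(3), p[p[:,1].argmin()].round(3))
"
```

```text
14.3 q [-26.2  15.6  93.4  -0.   70.8 123.2] p [ 0.4495 -0.0902  0.1783] 
 [[ 0.508 -0.861  0.003]
 [-0.861 -0.509 -0.001]
 [ 0.003 -0.002 -1.   ]] F [-0.6 -0.5  0.6] [ 0.   -0.01 -0.01] w 0.0429 0.0
640 [ 0.44  -0.223  0.1  ] [ 0.541 -0.082  0.117] [ 0.518 -0.223  0.115]
625 [ 0.438 -0.222  0.1  ] [ 0.538 -0.087  0.119] [ 0.509 -0.222  0.116]
```

View pics/c3.png

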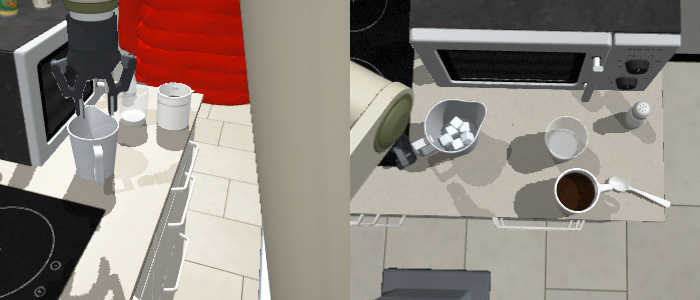

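The jug stands upright at about (0.489, -0.158) with the ice inside. Its spout points up-right in the top crop at (485,105), and its handle is at (425,147).

```bash
cat > t3.py <<'E'
from plan import *
q=np.array(D[-1][0]); x0=np.array(D[-1][1]); R0=np.array(D[-1][2])
h=-60; o=np.array([.489,-.159,0])
for phi in (25,30,35):
  G=grasp('A+',phi,1); x,R=tool(o,jugR(h,0),G,.06)
  rv=np.degrees(Ro.from_matrix(R0.T@R).as_rotvec())
  print(phi,'rotvec',rv.round(1),np.linalg.norm(rv).round(1))
  for N in (24,):
    xs=x0+[-.0,0,.1]; qq,e=ik(xs,R0,q); L=[]
    for i in range(1,N+1):
      Ri=R0@Ro.from_rotvec(rv*i/N,degrees=True).as_matrix()
      qn,e=ik(xs,Ri,qq); L.append((np.abs(qn-qq).max().round(0),round(e,3))); qq=qn
    print(L[::1],qq.round())
  xb=x-.09*R[:,2]
  for n,t in (('hover',xb+[0,0,.12]),('back',xb),('grasp',x),('lift',x+[0,0,.15])):
    qq,e=ik(t,R,qq); print(n,t.round(3),qq.round(),f'{e:.0e}','tool delta from xs',((t-xs)@R*1000).round())
  for t,lz in ((0,.26),(30,.24),(60,.19),(80,.12),(112,.115)):
    qq,e=ik(*tool(*pour(h,t,lz),G,.06),qq); print('  pour',t,qq.round(),f'{e:.0e}')
E
python3 t3.py
```

```text
25 rotvec [ 50.2  50.5 -78.8] 106.2
[(np.float64(4.0), np.float64(0.0)), (np.float64(4.0), np.float64(0.0)), (np.float64(4.0), np.float64(0.0)), (np.float64(5.0), np.float64(0.0)), (np.float64(5.0), np.float64(0.0)), (np.float64(5.0), np.float64(0.0)), (np.float64(6.0), np.float64(0.0)), (np.float64(6.0), np.float64(0.0)), (np.float64(7.0), np.float64(0.0)), (np.float64(7.0), np.float64(0.0)), (np.float64(8.0), np.float64(0.0)), (np.float64(8.0), np.float64(0.0)), (np.float64(8.0), np.float64(0.0)), (np.float64(8.0), np.float64(0.0)), (np.float64(8.0), np.float64(0.0)), (np.float64(8.0), np.float64(0.0)), (np.float64(8.0), np.float64(0.0)), (np.float64(8.0), np.float64(0.0)), (np.float64(7.0), np.float64(0.0)), (np.float64(7.0), np.float64(0.0)), (np.float64(6.0), np.float64(0.0)), (np.float64(6.0), np.float64(0.0)), (np.float64(6.0), np.float64(0.0)), (np.float64(5.0), np.float64(0.0))] [-61.   7. 116.  68.  78. -31.]
hover [ 0.392 -0.12   0.21 ] [-74.  14. 125.  63.  80. -50.] 7e-16 tool delta from xs [-89.  -3. -30.]
back [ 0.392 -0.12   0.09 ] [-74.  36. 133.  72.  68. -79.] 5e-1
[... 2966 characters left out ...]
oat64(0.0))] [-57.   4. 111.  58.  74. -19.]
hover [ 0.397 -0.117  0.221] [-68.   7. 120.  57.  75. -35.] 2e-15 tool delta from xs [-81.  -3. -15.]
back [ 0.397 -0.117  0.101] [-68.  26. 130.  67.  62. -63.] 1e-09 tool delta from xs [-179.   -3.   54.]
grasp [ 0.461 -0.08   0.049] [-54.  36. 128.  85.  55. -71.] 4e-10 tool delta from xs [-179.   -3.  144.]
lift [ 0.461 -0.08   0.199] [-54.  12. 118.  65.  64. -33.] 1e-10 tool delta from xs [-56.  -3.  58.]
  pour 0 [-73.  18. 110.  55.  78. -39.] 3e-14
  pour 30 [-71.  19.  98.  49.  99.  -4.] 3e-15
  pour 60 [-69.  28.  87.  54. 116.  25.] 1e-10
  pour 80 [-68.  39.  81.  60. 122.  40.] 3e-12
  pour 112 [-67.  49.  69.  81. 131.  81.] 3e-15
```

Call:
apply_moves:
  series:
    - [0,0,-30,0,0,0,0.4]
    - [0,0,-40,0,0,0,0.4]
    - [0,0,-30,0,0,0,0.4]
    - [0,0,0,0,0,0,0.4]

```text
time_s: 14.9
position: [0.4495, -0.0902, 0.2777]
tool_rot: [[0.508, -0.861, 0.002], [-0.861, -0.508, -0.001], [0.002, -0.001, -1.0]]
ft_force: [-0.4, -0.6, -0.7]
grip_width: 0.0339
gripper_force: 0.0
```

Call:
apply_moves:
  series:
    - [0,0,0,2.09,2.1,-3.28,0.4]
    - [0,0,0,2.09,2.1,-3.28,0.4]
    - [0,0,0,2.09,2.1,-3.28,0.4]
    - [0,0,0,2.09,2.1,-3.28,0.4]
    - [0,0,0,2.09,2.1,-3.28,0.4]
    - [0,0,0,2.09,2.1,-3.28,0.4]
    - [0,0,0,2.09,2.1,-3.28,0.4]
    - [0,0,0,2.09,2.1,-3.28,0.4]
    - [0,0,0,2.09,2.1,-3.28,0.4]
    - [0,0,0,2.09,2.1,-3.28,0.4]
    - [0,0,0,2.09,2.1,-3.28,0.4]
    - [0,0,0,2.09,2.1,-3.28,0.4]

```text
time_s: 16.4
position: [0.4484, -0.0897, 0.2752]
tool_rot: [[0.786, -0.248, 0.567], [-0.339, -0.939, 0.059], [0.518, -0.238, -0.822]]
ft_force: [0.1, 0.7, 0.2]
grip_width: 0.0337
gripper_force: 0.0
```

Call:
apply_moves:
  series:
    - [0,0,0,2.09,2.1,-3.28,0.4]
    - [0,0,0,2.09,2.1,-3.28,0.4]
    - [0,0,0,2.09,2.1,-3.28,0.4]
    - [0,0,0,2.09,2.1,-3.28,0.4]
    - [0,0,0,2.09,2.1,-3.28,0.4]
    - [0,0,0,2.09,2.1,-3.28,0.4]
    - [0,0,0,2.09,2.1,-3.28,0.4]
    - [0,0,0,2.09,2.1,-3.28,0.4]
    - [0,0,0,2.09,2.1,-3.28,0.4]
    - [0,0,0,2.09,2.1,-3.28,0.4]
    - [0,0,0,2.09,2.1,-3.28,0.4]
    - [0,0,0,2.09,2.1,-3.28,0.4]

```text
time_s: 17.9
position: [0.4486, -0.0897, 0.2757]
tool_rot: [[0.373, 0.499, 0.783], [0.207, -0.867, 0.454], [0.905, -0.008, -0.426]]
ft_force: [-0.2, 0.2, -0.3]
grip_width: 0.0341
gripper_force: 0.0
```

Call:
apply_moves:
  series:
    - [-20,0,-10,0,0,0,0.4]
    - [-30,0,-10,0,0,0,0.4]
    - [-39,0,-10,0,0,0,0.4]
    - [0,0,0,0,0,0,0.4]

```text
time_s: 18.4
position: [0.3917, -0.1224, 0.2078]
tool_rot: [[0.375, 0.495, 0.784], [0.201, -0.869, 0.453], [0.905, -0.012, -0.426]]
ft_force: [1.0, -0.6, 1.1]
grip_width: 0.0342
gripper_force: 0.0
```

```bash
python3 log.py; cat > jp.py <<'E'
from h import *
from scipy.optimize import least_squares
def jugpose(x0,y0,hd0,names=('side','top')):
    for n in names:
        d=grab(n); w=cloud(d).reshape(-1,3)
        w=w[(np.hypot(w[:,0]-x0,w[:,1]-y0)<.105)]
        rim=w[(w[:,2]>.105)&(w[:,2]<.113)]; 
        hd=np.radians(hd0); e=np.array([np.cos(hd),np.sin(hd)])
        rr=rim[((rim[:,:2]-[x0,y0])@e)<.025]
        r=least_squares(lambda q: np.hypot(rr[:,0]-q[0],rr[:,1]-q[1])-.0495,[x0,y0],loss='soft_l1',f_scale=.002)
        c=r.x; rel=w[:,:2]-c; rad=np.hypot(*rel.T)
        hm=(rad>.055)&(rel@e<-.05)&(w[:,2]>.03)&(w[:,2]<.103)&(np.abs(rel@[-e[1],e[0]])<.025); hp=w[hm]
        sm=(rad>.06)&(rel@e>.05)&(w[:,2]>.1)&(w[:,2]<.12)
        f=lambda v:np.degrees(np.arctan2(v[1],v[0])).round(1)
        print(n,'c',c.round(4),'rim n',len(rr),'handle n',len(hp),'bar',np.median(hp[rad[hm]>.075],0).round(4),'head(handle)',f(c-hp[:,:2].mean(0)),'head(spout)',f(w[sm][:,:2].mean(0)-c))
E
python3 -c "
from jp import *
jugpose(.489,-.158,-60)
grab('side','s4.png')"
```

```text
18.4 q [-74.2  14.2 125.2  63.1  79.7 -49.3] p [ 0.3917 -0.1224  0.2078] 
 [[ 0.375  0.495  0.784]
 [ 0.201 -0.869  0.453]
 [ 0.905 -0.012 -0.426]] F [ 1.  -0.6  1.1] [-0.3   0.39 -0.03] w 0.0342 0.0
side c [ 0.4906 -0.1582] rim n 188 handle n 342 bar [ 0.448  -0.0852  0.0721] head(handle) -59.7 head(spout) -58.7
top c [ 0.4881 -0.159 ] rim n 245 handle n 237 bar [ 0.4452 -0.0912  0.0843] head(handle) -59.0 head(spout) -52.5
```

View pics/s4.png

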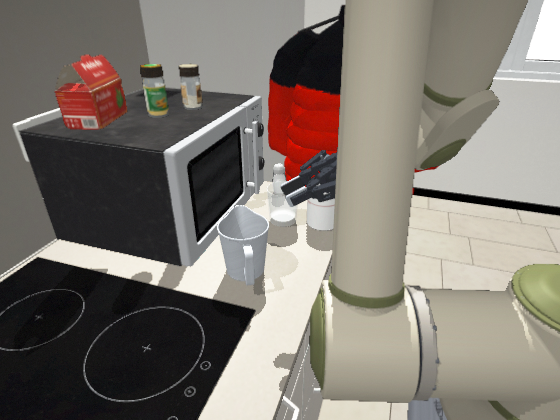

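Jug fitted at (0.4893, -0.1586), heading -59.5°. The fingers are at the hover pose in front of the handle, at about (310,180) in the picture.

Call:
apply_moves:
  series:
    - [-20,0,10,0,0,0,0.35]
    - [-30,0,14,0,0,0,0.35]
    - [-30,0,14,0,0,0,0.35]
    - [-25.8,-1,13,0,0,0,0.35]
    - [0,0,0,0,0,0,0.35]
    - [0,0,15,0,0,0,0.35]
    - [0,0,20,0,0,0,0.35]
    - [0,0,20,0,0,0,0.35]
    - [0,0,0,0,0,0,0.35]

```text
time_s: 19.68
position: [0.4363, -0.0944, 0.0698]
tool_rot: [[0.37, 0.501, 0.782], [0.211, -0.865, 0.454], [0.905, -0.003, -0.426]]
ft_force: [-0.1, -0.3, 0.3]
grip_width: 0.0299
gripper_force: 0.0
```

```bash
python3 log.py; python3 -c "
from jp import *
jugpose(.489,-.158,-60)"
```

```text
19.675 q [-63.8  40.  131.8  82.3  65.6 -80.9] p [ 0.4363 -0.0944  0.0698] 
 [[ 0.37   0.501  0.782]
 [ 0.211 -0.865  0.454]
 [ 0.905 -0.003 -0.426]] F [-0.1 -0.3  0.3] [-0.23  0.35  0.01] w 0.0299 0.0
side c [ 0.4635 -0.1553] rim n 314 handle n 308 bar [ 0.4224 -0.0792  0.0825] head(handle) -69.9 head(spout) -38.1
top c [ 0.6369 -0.1252] rim n 7 handle n 0 bar [nan nan nan] head(handle) nan head(spout) nan
  return _methods._mean(a, axis=axis, dtype=dtype,
  ret = um.true_divide(
jp.py:15: RuntimeWarning: Mean of empty slice.
  print(n,'c',c.round(4),'rim n',len(rr),'handle n',len(hp),'bar',np.median(hp[rad[hm]>.075],0).round(4),'head(handle)',f(c-hp[:,:2].mean(0)),'head(spout)',f(w[sm][:,:2].mean(0)-c))
```

Call:
apply_moves:
  series:
    - [-2,0,15,0,0,0,0.35]
    - [-1,0,12,0,0,0,0.35]
    - [0,0,8,0,0,0,0.35]
    - [0,0,0,0,0,0,0.35]

```text
time_s: 20.27
position: [0.4619, -0.0802, 0.0514]
tool_rot: [[0.371, 0.499, 0.783], [0.21, -0.867, 0.453], [0.905, -0.004, -0.426]]
ft_force: [-1.3, 0.7, -0.9]
grip_width: 0.0297
gripper_force: 0.0
```

```bash
python3 log.py; python3 -c "
from h import *
grab('side','s5.png')"
```

```text
20.275 q [-58.2  43.3 130.4  88.8  64.7 -82.8] p [ 0.4619 -0.0802  0.0514] 
 [[ 0.371  0.499  0.783]
 [ 0.21  -0.867  0.453]
 [ 0.905 -0.004 -0.426]] F [-1.3  0.7 -0.9] [-0.23  0.47  0.07] w 0.0297 0.0
```

View pics/s5.png

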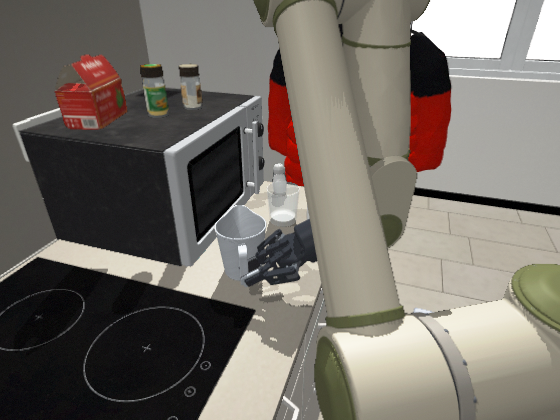

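The fingers straddle the handle bar at (243,265) with the jug undisturbed. I'll close and lift.

Call:
apply_moves:
  series:
    - [0,0,0,0,0,0,0.15]
    - [0,0,0,0,0,0,0]
    - [0,0,0,0,0,0,0]
    - [0,0,0,0,0,0,0]
    - [0,0,0,0,0,0,0]
  grip_force: 110

```text
time_s: 20.95
position: [0.4621, -0.0805, 0.0512]
tool_rot: [[0.371, 0.498, 0.784], [0.209, -0.867, 0.452], [0.905, -0.004, -0.426]]
ft_force: [0.1, -2.8, 4.4]
grip_width: 0.004
gripper_force: 108.6
```

```bash
python3 log.py
```

```text
20.95 q [-58.2  43.3 130.4  88.8  64.8 -82.8] p [ 0.4621 -0.0805  0.0512] 
 [[ 0.371  0.498  0.784]
 [ 0.209 -0.867  0.452]
 [ 0.905 -0.004 -0.426]] F [ 0.1 -2.8  4.4] [-0.31 -0.2  -0.46] w 0.004 108.64851630292833
```

```bash
cat > t4.py <<'E'
from plan import *
q,x,R=D[-1]; q=np.array(q);x=np.array(x);R=np.array(R)
JR0=jugR(-60,0); bar=x-.0187*R[:,2]; o=bar-JR0@np.array([-.082,0,0]); o[2]=0
print('jug o',o.round(4))
G=JR0.T@R; tx=JR0.T@(x-o)
def T(lip_back,lz,t):
    d=np.array([.5,-.866]); JR=jugR(-60,t); og=np.r_[TUM-lip_back*d,lz]-JR@LP
    return og+JR@tx, JR@G
W=[('lift',(x+[0,0,.1],R),4),('trans',T(.05,.20,0),5),('tilt70',T(.05,.20,70),None),('lower',T(.015,.105,70),6),('t91',T(.015,.105,91),12),('t113',T(.015,.105,113),22)]
px,pR=x,R; qq=q
for n,(tx_,tR),N in W:
    if n=='tilt70': N=20
    if n[0]=='t' and n!='trans':
        t0={'tilt70':0,'t91':70,'t113':91}[n]; t1={'tilt70':70,'t91':91,'t113':113}[n]; a=(.05,.20) if n=='tilt70' else (.015,.105)
        nx,nR=T(*a,t0+(t1-t0)/N)
        print(n,N,'row',(pR.T@(nx-px)*1000).round(2),np.degrees(Ro.from_matrix(pR.T@nR).as_rotvec()).round(3))
        pts=[T(*a,t0+(t1-t0)*(i+1)/N) for i in range(N)]
    else:
        print(n,N,'total',(pR.T@(tx_-px)*1000).round(1),'row',(pR.T@(tx_-px)*1000/N).round(1)); pts=[(px+(tx_-px)*(i+1)/N,tR) for i in range(N)]
    mj=0
    for p in pts:
        qn,e=ik(*p,qq); mj=max(mj,np.abs(qn-qq).max()); qq=qn
    wr=tx_-.2575*tR[:,2]; el=Ro.from_euler('z',qq[0],degrees=True)
    print('   tcp',tx_.round(3),'wrist',wr.round(3),'q',qq.round(),'e',f'{e:.0e}','max step',mj.round(1))
    px,pR=tx_,tR
E
python3 t4.py
```

```text
jug o [ 0.4885 -0.16    0.    ]
lift 4 total [ 90.5  -0.4 -42.6] row [ 22.6  -0.1 -10.6]
   tcp [ 0.462 -0.081  0.151] wrist [ 0.26  -0.197  0.261] q [-58.  25. 126.  79.  67. -58.] e 2e-15 max step 6.3
trans 5 total [-62.8  58.3 -98.6] row [-12.6  11.7 -19.7]
   tcp [ 0.391 -0.189  0.136] wrist [ 0.189 -0.305  0.246] q [-77.  29. 122.  63.  76. -61.] e 8e-10 max step 4.3
tilt70 20 row [ 8.38 -3.65 -3.95] [ 1.49  -0.007  3.167]
   tcp [ 0.41  -0.222  0.319] wrist [ 0.26  -0.428  0.357] q [-72.  25.  94.  63. 116.  34.] e 1e-11 max step 5.5
lower 6 total [ 8.000e-01  1.012e+02 -1.000e-01] row [ 0.1 16.9 -0. ]
   tcp [ 0.428 -0.253  0.224] wrist [ 0.277 -0.458  0.262] q [-72.  36.  93.  59. 110.  24.] e 1e-11 max step 1.9
t91 12 row [ 4.16 -1.89 -1.96] [ 0.745 -0.003  1.583]
   tcp [ 0.453 -0.296  0.256] wrist [ 0.306 -0.508  0.254] q [-70.  41.  84.  68. 119.  51.] e 1e-13 max step 2.3
t113 22 row [ 2.37 -1.1  -1.12] [ 0.426 -0.002  0.905]
   tcp [ 0.483 -0.349  0.268] wrist [ 0.332 -0.553  0.225] q [-70.  47.  75.  80. 123.  79.] e 8e-15 max step 1.3
```

Call:
apply_moves:
  series:
    - [10,0,-4.7,0,0,0,0]
    - [25,-0.1,-11.8,0,0,0,0]
    - [30,-0.1,-14,0,0,0,0]
    - [25.5,-0.2,-12.1,0,0,0,0]
    - [-6.3,5.8,-9.9,0,0,0,0]
    - [-12.6,11.7,-19.7,0,0,0,0]
    - [-12.6,11.7,-19.7,0,0,0,0]
    - [-12.6,11.7,-19.7,0,0,0,0]
    - [-12.6,11.7,-19.7,0,0,0,0]
    - [-6.1,5.7,-9.9,0,0,0,0]
    - [0,0,0,0,0,0,0]

```text
time_s: 22.32
position: [0.3904, -0.1887, 0.1358]
tool_rot: [[0.372, 0.498, 0.783], [0.209, -0.867, 0.452], [0.904, -0.005, -0.427]]
ft_force: [-0.1, 0.4, -2.7]
grip_width: 0.0038
gripper_force: 108.3
```

```bash
python3 log.py; python3 -c "
from h import *
a=grab('side');b=grab('top')
cv2.imwrite('pics/c6.png',np.hstack([a['frame'][100:400,150:500],b['frame'][60:360,100:450]])[:,:,::-1])"
```

```text
22.325 q [-77.4  28.6 122.1  62.7  76.2 -60.9] p [ 0.3904 -0.1887  0.1358] 
 [[ 0.372  0.498  0.783]
 [ 0.209 -0.867  0.452]
 [ 0.904 -0.005 -0.427]] F [-0.1  0.4 -2.7] [-0.23  0.95  0.06] w 0.0038 108.27032630564645
```

View pics/c6.png

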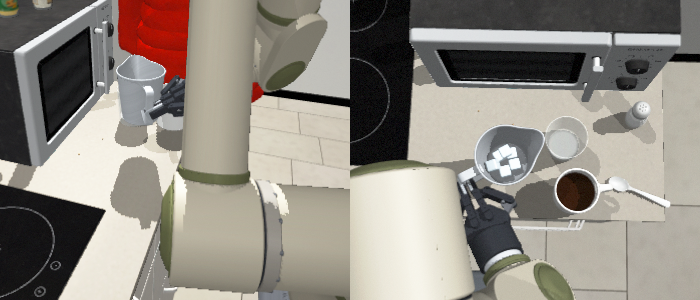

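The jug is held level with the ice inside. Its spout tip, at crop (540,133), points at the tumbler at (567,138). I'll check the lip position numerically while tilting.

```bash
python3 -c "
from h import *
w=cloud(grab('top')).reshape(-1,3)
w=w[(w[:,2]>.185)&(w[:,2]<.215)&(w[:,1]>-.36)&(w[:,1]<-.2)&(w[:,0]>.3)]
d=np.array([.5,-.866]); s=w[:,:2]@d; i=s.argsort()[-12:]; print(w[i].mean(0).round(4), w[i].max(0).round(4),'expected .451 -.327 .2', len(w))
n=np.array([.866,.5]); print('axis lateral',(w[i][:,:2]@n).mean().round(4),'tumbler lateral',(np.array([.476,-.3705])@n).round(4))
"
```

```text
[ 0.5979 -0.3575  0.1925] [ 0.599  -0.3546  0.201 ] expected .451 -.327 .2 1706
axis lateral 0.339 tumbler lateral 0.227
```

Call:
apply_moves:
  series:
    - [4.2,-1.8,-2,0.74,0,1.58,0]
    - [8.38,-3.65,-3.95,1.49,0,3.167,0]
    - [8.38,-3.65,-3.95,1.49,0,3.167,0]
    - [8.38,-3.65,-3.95,1.49,0,3.167,0]
    - [8.38,-3.65,-3.95,1.49,0,3.167,0]
    - [8.38,-3.65,-3.95,1.49,0,3.167,0]
    - [8.38,-3.65,-3.95,1.49,0,3.167,0]
    - [8.38,-3.65,-3.95,1.49,0,3.167,0]
    - [8.38,-3.65,-3.95,1.49,0,3.167,0]
    - [8.38,-3.65,-3.95,1.49,0,3.167,0]
    - [8.38,-3.65,-3.95,1.49,0,3.167,0]

```text
time_s: 23.85
position: [0.3866, -0.1802, 0.2389]
tool_rot: [[0.642, 0.398, 0.655], [-0.26, -0.69, 0.675], [0.721, -0.604, -0.34]]
ft_force: [0.4, -0.1, -3.3]
grip_width: 0.0043
gripper_force: 108.3
```

Call:
apply_moves:
  series:
    - [8.38,-3.65,-3.95,1.49,0,3.167,0]
    - [8.38,-3.65,-3.95,1.49,0,3.167,0]
    - [8.38,-3.65,-3.95,1.49,0,3.167,0]
    - [8.38,-3.65,-3.95,1.49,0,3.167,0]
    - [8.38,-3.65,-3.95,1.49,0,3.167,0]
    - [8.38,-3.65,-3.95,1.49,0,3.167,0]
    - [8.38,-3.65,-3.95,1.49,0,3.167,0]
    - [8.38,-3.65,-3.95,1.49,0,3.167,0]
    - [8.38,-3.65,-3.95,1.49,0,3.167,0]
    - [4.2,-1.8,-2,0.75,0,1.58,0]
    - [0,0,0,0,0,0,0]

```text
time_s: 25.22
position: [0.4102, -0.2215, 0.3189]
tool_rot: [[0.795, 0.169, 0.583], [-0.524, -0.293, 0.799], [0.306, -0.941, -0.144]]
ft_force: [-0.7, -0.2, -4.2]
grip_width: 0.0039
gripper_force: 108.3
```

```bash
python3 log.py; cat >lip.py <<'E'
from h import *
# jug pose from tool pose (grasp fixed): constants from the grasp log
import json
from scipy.spatial.transform import Rotation as Ro
L=[json.loads(l) for l in open('log.jsonl')]
g=[l for l in L if abs(l[1][2]-.0512)<1e-3 and abs(l[1][1]+.0805)<2e-4][-1]
R=np.array(g[2]);x=np.array(g[1]); J0=Ro.from_euler('z',-60,degrees=True).as_matrix()
o=x-.0187*R[:,2]-J0@np.array([-.082,0,0]); o[2]=0
G=R.T@J0; t=R.T@(o-x)
s=telemetry.observe(); Rn=np.array(s['tool_rot']); JR=Rn@G; jo=s['position']+Rn@t
lip=jo+JR@[.068,0,.115]
print('tilt',np.degrees(np.arccos(JR[2,2])).round(1),'lip',lip.round(4),'from tumbler',(lip[:2]-[.476,-.3705]).round(4),'xaxis-vert',np.degrees(np.arccos(JR[2,0])).round(1),'jug o',jo.round(4))
E
python3 lip.py
python3 - <<'E'
from h import *
a=grab('side');b=grab('top')
cv2.imwrite('pics/c7.png',np.hstack([a['frame'][100:400,150:500],b['frame'][60:360,100:450]])[:,:,::-1])
E
```

```text
25.225 q [-72.3  25.2  93.7  62.9 116.2  33.9] p [ 0.4102 -0.2215  0.3189] 
 [[ 0.795  0.169  0.583]
 [-0.524 -0.293  0.799]
 [ 0.306 -0.941 -0.144]] F [-0.7 -0.2 -4.2] [-0.82  0.65  0.1 ] w 0.0039 108.34564473945647
tilt 70.0 lip [ 0.4513 -0.3261  0.1996] from tumbler [-0.0247  0.0444] xaxis-vert 160.0 jug o [ 0.3856 -0.2124  0.2243]
```

View pics/c7.png

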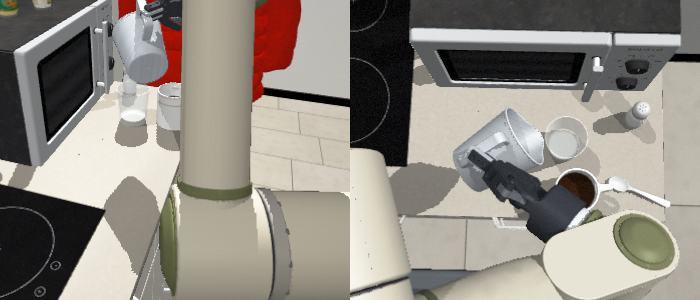

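The jug is tilted 70° in both crops, with the ice still inside and its lip just short of the tumbler at (545,150). Next I'll check the lip position by depth.

```bash
python3 - <<'E'
from h import *
e=np.array([.4513,-.3261,.1996]); d=np.array([.5,-.866,0]); n=np.array([.866,.5,0])
for c in ('top','side'):
    w=cloud(grab(c)).reshape(-1,3); w=w[np.linalg.norm(w-e,axis=1)<.05]
    r=np.c_[(w-e)@d,(w-e)@n,w[:,2]-e[2]]*1000
    i=r[:,0].argsort()[-8:]; print(c,len(r),'farthest',np.median(r[i],0).round(1))
    j=r[:,2].argsort()[:8]; print('lowest',np.median(r[j],0).round(1), 'lateral range',np.percentile(r[r[:,0]>-15][:,1],[2,50,98]).round(1) if (r[:,0]>-15).any() else '')
E
```

```text
top 726 farthest [-1.3  7.7 -2.5]
lowest [-1.9 10.2 -3.3] lateral range [-15.6   9.5  32.2]
side 0 farthest [nan nan nan]
lowest [nan nan nan] lateral range
  return _methods._mean(a, axis=axis, dtype=dtype,
  ret = um.true_divide(
```

Depth puts the lip about 8 mm sideways of the model (+n), so I'll correct for that while lowering.

Call:
apply_moves:
  series:
    - [-1.5,10,-2.5,0,0,0,0]
    - [-1,18,-2,0,0,0,0]
    - [-0.5,20,-1.5,0,0,0,0]
    - [0,20,-1,0,0,0,0]
    - [0,18,-0.7,0,0,0,0]
    - [0,9,0,0,0,0,0]
    - [0,4,0,0,0,0,0]
    - [0,0,0,0,0,0,0]

```text
time_s: 26.42
position: [0.4198, -0.256, 0.2261]
tool_rot: [[0.794, 0.168, 0.584], [-0.526, -0.294, 0.799], [0.306, -0.941, -0.144]]
ft_force: [-0.0, -1.0, -2.7]
grip_width: 0.0038
gripper_force: 108.5
```

```bash
python3 log.py; python3 lip.py; python3 - <<'E'
from h import *
T=np.array([.4755,-.3705,.105]); d=np.array([.5,-.866,0]); n=np.array([.866,.5,0])
w=cloud(grab('top')).reshape(-1,3); w=w[(np.linalg.norm(w-T,axis=1)<.06)&(w[:,2]>.098)]
r=np.c_[(w-T)@d,(w-T)@n,w[:,2]]*1000
i=r[:,0].argsort()[-10:]; print(len(r),r[i].round(1)); print(r[r[:,2].argsort()[:6]].round(1))
E
```

```text
26.425 q [-72.4  35.9  93.4  58.9 111.2  24. ] p [ 0.4198 -0.256   0.2261] 
 [[ 0.794  0.168  0.584]
 [-0.526 -0.294  0.799]
 [ 0.306 -0.941 -0.144]] F [-0.  -1.  -2.7] [-0.77  0.62 -0.05] w 0.0038 108.50148622412235
tilt 70.0 lip [ 0.4608 -0.3607  0.1069] from tumbler [-0.0152  0.0098] xaxis-vert 160.0 jug o [ 0.3952 -0.2469  0.1315]
545 [[-18.8  -4.3 104.6]
 [-18.8 -11.3 108. ]
 [-18.7  -0.2 104.8]
 [-18.2  -6.8 105.2]
 [-18.2  -2.9 106.3]
 [-17.8   1.4 105.4]
 [-17.8   5.3 106.6]
 [-17.3   2.6 108.2]
 [-17.3  -5.2 105.2]
 [-17.1  -1.1 105.1]]
[[-19.3  -1.6 103.2]
 [-23.7  -5.6 103.2]
 [-20.3  -3.3 103.7]
 [-27.9  -5.5 103.8]
 [-20.8   3.3 103.8]
 [-22.2  -6.5 103.9]]
```

Call:
apply_moves:
  series:
    - [4.16,-1.89,-1.96,0.745,0,1.583,0]
    - [4.16,-1.89,-1.96,0.745,0,1.583,0]
    - [4.16,-1.89,-1.96,0.745,0,1.583,0]
    - [4.16,-1.89,-1.96,0.745,0,1.583,0]
    - [4.16,-1.89,-1.96,0.745,0,1.583,0]
    - [4.16,-1.89,-1.96,0.745,0,1.583,0]
    - [4.16,-1.89,-1.96,0.745,0,1.583,0]
    - [4.16,-1.89,-1.96,0.745,0,1.583,0]
    - [4.16,-1.89,-1.96,0.745,0,1.583,0]
    - [2.37,-1.1,-1.12,0.426,0,0.905,0]
    - [2.37,-1.1,-1.12,0.426,0,0.905,0]
    - [2.37,-1.1,-1.12,0.426,0,0.905,0]

```text
time_s: 27.98
position: [0.4418, -0.2943, 0.2556]
tool_rot: [[0.82, 0.008, 0.572], [-0.572, -0.015, 0.82], [0.015, -1.0, -0.008]]
ft_force: [-0.7, 0.2, -3.8]
grip_width: 0.004
gripper_force: 108.5
```

```bash
python3 lip.py; cat > glass.py <<'E'
from h import *
b=grab('top'); w=cloud(b); T=np.array([.4755,-.3705]); f=b['frame'].astype(int)
m=(np.hypot(w[...,0]-T[0],w[...,1]-T[1])<.034)&(w[...,2]<.09)
print('inside px',m.sum(),'z pct',np.percentile(w[m][:,2],[5,25,50,75,95]).round(3) if m.any() else '')
# spilled: anything 8-35mm high on open worktop around glass
d=np.hypot(w[...,0]-T[0],w[...,1]-T[1]); o=(w[...,2]>.008)&(w[...,2]<.03)&(d>.045)&(d<.16)&(w[...,0]<.55)&(np.hypot(w[...,0]-.378,w[...,1]+.39)>.05)&(f.min(-1)>200)
print('bright low px near glass',o.sum(), w[o].mean(0).round(3) if o.any() else '')
E
python3 glass.py; python3 -c "
from rig import telemetry;s=telemetry.observe();print(s['time_s'],s['ft_force'],s['grip_width'])"
```

```text
tilt 88.8 lip [ 0.4606 -0.3606  0.1069] from tumbler [-0.0154  0.0099] xaxis-vert 178.8 jug o [ 0.4025 -0.2598  0.1725]
inside px 372 z pct [0.009 0.011 0.013 0.018 0.03 ]
bright low px near glass 1 [ 0.39  -0.506  0.01 ]
28.025 [-0.80181215  0.22844311 -3.61761465] 0.004186293013356272
```

Call:
apply_moves:
  series:
    - [2.37,-1.1,-1.12,0.426,0,0.905,0]
    - [2.37,-1.1,-1.12,0.426,0,0.905,0]
    - [2.37,-1.1,-1.12,0.426,0,0.905,0]
    - [2.37,-1.1,-1.12,0.426,0,0.905,0]
    - [2.37,-1.1,-1.12,0.426,0,0.905,0]
    - [2.37,-1.1,-1.12,0.426,0,0.905,0]
    - [0,0,0,0,0,0,0]
    - [0,0,0,0,0,0,0]

```text
time_s: 29.02
position: [0.4496, -0.308, 0.2616]
tool_rot: [[0.819, -0.044, 0.573], [-0.569, 0.075, 0.819], [-0.079, -0.996, 0.037]]
ft_force: [-0.1, -0.5, -2.9]
grip_width: 0.0039
gripper_force: 108.6
```

```bash
python3 lip.py; python3 glass.py; python3 -c "
from rig import telemetry;s=telemetry.observe();print(s['time_s'],s['ft_force'],s['grip_width'])"
```

```text
tilt 94.8 lip [ 0.4606 -0.3606  0.1068] from tumbler [-0.0154  0.0099] xaxis-vert 175.2 jug o [ 0.4062 -0.2662  0.1841]
inside px 162 z pct [0.01  0.014 0.021 0.03  0.048]
bright low px near glass 0 
29.075 [ 0.03837695  0.10753059 -3.35422345] 0.003881235364673659
```

Call:
apply_moves:
  series:
    - [2.37,-1.1,-1.12,0.426,0,0.905,0]
    - [2.37,-1.1,-1.12,0.426,0,0.905,0]
    - [2.37,-1.1,-1.12,0.426,0,0.905,0]
    - [2.37,-1.1,-1.12,0.426,0,0.905,0]
    - [2.37,-1.1,-1.12,0.426,0,0.905,0]
    - [2.37,-1.1,-1.12,0.426,0,0.905,0]
    - [0,0,0,0,0,0,0]
    - [0,0,0,0,0,0,0]

```text
time_s: 30.08
position: [0.4578, -0.3223, 0.2661]
tool_rot: [[0.812, -0.095, 0.576], [-0.558, 0.165, 0.814], [-0.172, -0.982, 0.081]]
ft_force: [-0.5, -0.1, -3.0]
grip_width: 0.0041
gripper_force: 108.6
```

```bash
python3 lip.py; python3 glass.py; python3 -c "
from rig import telemetry;s=telemetry.observe();print(s['time_s'],s['ft_force'],s['grip_width'])"
```

```text
tilt 100.8 lip [ 0.4606 -0.3606  0.1068] from tumbler [-0.0154  0.0099] xaxis-vert 169.2 jug o [ 0.4105 -0.2737  0.1951]
inside px 21 z pct [0.079 0.08  0.081 0.082 0.086]
bright low px near glass 0 
30.125 [-0.11709835 -0.54069878 -3.82730567] 0.003897009351340286
```

Call:
apply_moves:
  series:
    - [2.37,-1.1,-1.12,0.426,0,0.905,0]
    - [2.37,-1.1,-1.12,0.426,0,0.905,0]
    - [2.37,-1.1,-1.12,0.426,0,0.905,0]
    - [2.37,-1.1,-1.12,0.426,0,0.905,0]
    - [2.37,-1.1,-1.12,0.426,0,0.905,0]
    - [2.37,-1.1,-1.12,0.426,0,0.905,0]
    - [2.37,-1.1,-1.12,0.426,0,0.905,0]
    - [2.37,-1.1,-1.12,0.426,0,0.905,0]
    - [2.37,-1.1,-1.12,0.426,0,0.905,0]
    - [2.37,-1.1,-1.12,0.426,0,0.905,0]
    - [2.37,-1.1,-1.12,0.426,0,0.905,0]
    - [2.37,-1.1,-1.12,0.426,0,0.905,0]

```text
time_s: 31.62
position: [0.4748, -0.3519, 0.2698]
tool_rot: [[0.784, -0.196, 0.589], [-0.509, 0.339, 0.791], [-0.354, -0.92, 0.166]]
ft_force: [0.2, -0.7, -3.0]
grip_width: 0.0043
gripper_force: 108.6
```

Call:
apply_moves:
  series:
    - [2.37,-1.1,-1.12,0.426,0,0.905,0]
    - [2.37,-1.1,-1.12,0.426,0,0.905,0]
    - [0,0,0,0,0,0,0]
    - [0,0,0,0,0,0,0]
    - [0,0,0,0,0,0,0]
    - [0,0,0,0,0,0,0]
    - [0,0,0,0,0,0,0]
    - [0,0,0,0,0,0,0]

```text
time_s: 32.62
position: [0.4775, -0.3566, 0.2698]
tool_rot: [[0.778, -0.211, 0.592], [-0.499, 0.366, 0.786], [-0.382, -0.906, 0.179]]
ft_force: [0.5, -0.5, -3.1]
grip_width: 0.0041
gripper_force: 108.6
```

```bash
python3 lip.py; python3 - <<'E'
from h import *
F=[]
for i in range(6):
    b=grab('side'); F.append(telemetry.observe()['ft_force'][2])
print('Fz',np.mean(F),np.std(F),telemetry.observe()['time_s'])
w=cloud(b); f=b['frame'].astype(int)
# bright pixels around glass in side view by height
m=(np.hypot(w[...,0]-.4755,w[...,1]+.3705)<.05)&(w[...,2]>.0)
print('side px around glass',m.sum(),np.histogram(w[m][:,2],[0,.02,.04,.06,.08,.1,.12])[0])
E
```

```text
tilt 114.8 lip [ 0.4605 -0.3606  0.1068] from tumbler [-0.0155  0.0099] xaxis-vert 155.2 jug o [ 0.4226 -0.2949  0.2168]
Fz -2.6208515766634295 0.48557713306336353 32.925
side px around glass 2319 [258 180 214 422 215  51]
```

Call:
apply_moves:
  series:
    - [2.37,-1.1,-1.12,0.426,0,0.905,0]
    - [2.37,-1.1,-1.12,0.426,0,0.905,0]
    - [2.37,-1.1,-1.12,0.426,0,0.905,0]
    - [2.37,-1.1,-1.12,0.426,0,0.905,0]
    - [0,0,0,0,0,0,0]
    - [0,0,0,0,0,0,0]
    - [0,0,0,0,0,0,0]
    - [0,0,0,0,0,0,0]

```text
time_s: 33.92
position: [0.4831, -0.3664, 0.2691]
tool_rot: [[0.764, -0.242, 0.599], [-0.474, 0.42, 0.774], [-0.439, -0.875, 0.206]]
ft_force: [-0.7, -1.0, -2.4]
grip_width: 0.0042
gripper_force: 108.6
```

```bash
python3 log.py; python3 lip.py; python3 - <<'E'
from h import *
F=[]
for i in range(10):
    telemetry; grab('top'); F.append(telemetry.observe()['ft_force'][2])
print('Fz',np.mean(F))
E
```

```text
33.925 q [-70.2  48.1  73.7  83.  123.7  86.2] p [ 0.4831 -0.3664  0.2691] 
 [[ 0.764 -0.242  0.599]
 [-0.474  0.42   0.774]
 [-0.439 -0.875  0.206]] F [-0.7 -1.  -2.4] [-0.83  0.48 -0.  ] w 0.0042 108.6168133537285
tilt 118.8 lip [ 0.4605 -0.3606  0.1069] from tumbler [-0.0155  0.0099] xaxis-vert 151.2 jug o [ 0.4265 -0.3017  0.2218]
Fz -2.5987467893682856
```

```bash
cat > t5.py <<'E'
from plan import *
gx=np.array([.4621,-.0805,.0512]); gR=[np.array(l[2]) for l in D if abs(l[1][2]-.0512)<1e-3 and abs(l[1][1]+.0805)<2e-4][-1]
q,x,R=[np.array(v) for v in D[-1]]
JR0=jugR(-60,0); o=gx-.0187*gR[:,2]-JR0@np.array([-.082,0,0]); o[2]=0
lipT=gR.T@(o+JR0@LP-gx)
x1=x+[-.025,.0433,.09]; lip=x1+R@lipT; print('lip',lip)
rv=Ro.from_matrix(R.T@gR).as_rotvec(); N=36
dR=Ro.from_rotvec(rv/N).as_matrix(); sh=(lipT-dR@lipT)*1000
print('untilt row',sh.round(2),np.degrees(rv/N).round(3))
qq,e=ik(x1,R,q); Rn,xn=R,x1; mj=0
for i in range(N):
    xn=xn+Rn@sh/1000; Rn=Rn@dR; qn,e=ik(xn,Rn,qq); mj=max(mj,np.abs(qn-qq).max()); qq=qn
print('end',xn.round(4),'err',e,mj,qq.round(),'lip',(xn+Rn@lipT).round(4))
tot=gR.T@(gx+[0,0,.03]-xn)*1000; print('to above spot, tool',tot.round(1),'world',(gx+[0,0,.03]-xn).round(3)); print('down 30 tool',(gR.T@[0,0,-30]).round(2))
E
python3 t5.py
```

```text
lip [ 0.43551131 -0.31733986  0.19686738]
untilt row [-7.7   3.95  3.63] [-1.405e+00  1.000e-03 -2.985e+00]
end [ 0.3752 -0.179   0.1331] err 8.326672684688674e-16 5.308024822180016 [-80.  28. 125.  61.  76. -64.] lip [ 0.4355 -0.3173  0.1969]
to above spot, tool [  5.9 -41.9 134.7] world [ 0.087  0.098 -0.052]
down 30 tool [-27.14   0.11  12.77]
```

Call:
apply_moves:
  series:
    - [-8.8,-17.5,4.1,0,0,0,0]
    - [-8.8,-17.5,4.1,0,0,0,0]
    - [-15.4,-4.9,7.2,0,0,0,0]
    - [-15.4,-4.9,7.2,0,0,0,0]
    - [-15.4,-4.9,7.1,0,0,0,0]
    - [-15.2,-4.9,7.1,0,0,0,0]
    - [0,0,0,0,0,0,0]

```text
time_s: 35.3
position: [0.4577, -0.3227, 0.36]
tool_rot: [[0.764, -0.241, 0.599], [-0.474, 0.419, 0.774], [-0.438, -0.875, 0.205]]
ft_force: [0.4, -0.1, -2.3]
grip_width: 0.0041
gripper_force: 108.6
```

```bash
cat > chk.py <<'E'
from h import *
b=grab('top'); w=cloud(b); f=b['frame'].astype(int)
d=np.hypot(w[...,0]-.4755,w[...,1]+.3705)
ice=(f.min(-1)>185)
m=(d<.036)&(w[...,2]<.088)&(w[...,2]>.005)
print('glass interior px',m.sum(),'z pct',np.percentile(w[m][:,2],[5,25,50,75,95,100]).round(3),'bright frac',ice[m].mean().round(2))
E
python3 chk.py; python3 lip.py
```

```text
glass interior px 2 z pct [0.014 0.015 0.016 0.017 0.018 0.018] bright frac 0.0
tilt 118.7 lip [ 0.4353 -0.3175  0.1972] from tumbler [-0.0407  0.053 ] xaxis-vert 151.3 jug o [ 0.4013 -0.2585  0.3121]
```

Call:
apply_moves:
  series:
    - [-7.7,3.95,3.63,-1.405,0,-2.985,0]
    - [-7.7,3.95,3.63,-1.405,0,-2.985,0]
    - [-7.7,3.95,3.63,-1.405,0,-2.985,0]
    - [-7.7,3.95,3.63,-1.405,0,-2.985,0]
    - [-7.7,3.95,3.63,-1.405,0,-2.985,0]
    - [-7.7,3.95,3.63,-1.405,0,-2.985,0]
    - [-7.7,3.95,3.63,-1.405,0,-2.985,0]
    - [-7.7,3.95,3.63,-1.405,0,-2.985,0]
    - [-7.7,3.95,3.63,-1.405,0,-2.985,0]
    - [-7.7,3.95,3.63,-1.405,0,-2.985,0]
    - [-7.7,3.95,3.63,-1.405,0,-2.985,0]
    - [-7.7,3.95,3.63,-1.405,0,-2.985,0]

```text
time_s: 36.85
position: [0.4047, -0.2308, 0.3316]
tool_rot: [[0.812, 0.092, 0.576], [-0.559, -0.161, 0.814], [0.167, -0.983, -0.08]]
ft_force: [0.1, -0.1, -2.3]
grip_width: 0.0038
gripper_force: 108.5
```

```bash
python3 chk.py; python3 lip.py; python3 - <<'E'
from h import *
b=grab('top'); w=cloud(b); f=b['frame'].astype(int)
# bright pixels on worktop outside known objects
m=(w[...,2]>.006)&(w[...,2]<.03)&(w[...,0]>.3)&(w[...,0]<.56)&(w[...,1]<-.2)&(w[...,1]>-.6)&(f.min(-1)>190)
for c,r in (((.4755,-.3705),.045),((.378,-.39),.075),((.53,-.505),.03)): m&=np.hypot(w[...,0]-c[0],w[...,1]-c[1])>r
print('stray',m.sum(), w[m].round(3)[:8])
E
```

```text
glass interior px 1055 z pct [0.01  0.016 0.031 0.048 0.071 0.075] bright frac 0.59
tilt 79.0 lip [ 0.4354 -0.3174  0.1963] from tumbler [-0.0406  0.0531] xaxis-vert 169.0 jug o [ 0.3725 -0.2084  0.2412]
stray 159 [[ 0.414 -0.475  0.007]
 [ 0.412 -0.469  0.006]
 [ 0.412 -0.476  0.008]
 [ 0.412 -0.478  0.008]
 [ 0.412 -0.483  0.007]
 [ 0.409 -0.465  0.007]
 [ 0.409 -0.467  0.007]
 [ 0.41  -0.471  0.006]]
```

Call:
apply_moves:
  series:
    - [-7.7,3.95,3.63,-1.405,0,-2.985,0]
    - [-7.7,3.95,3.63,-1.405,0,-2.985,0]
    - [-7.7,3.95,3.63,-1.405,0,-2.985,0]
    - [-7.7,3.95,3.63,-1.405,0,-2.985,0]
    - [-7.7,3.95,3.63,-1.405,0,-2.985,0]
    - [-7.7,3.95,3.63,-1.405,0,-2.985,0]
    - [-7.7,3.95,3.63,-1.405,0,-2.985,0]
    - [-7.7,3.95,3.63,-1.405,0,-2.985,0]
    - [-7.7,3.95,3.63,-1.405,0,-2.985,0]
    - [-7.7,3.95,3.63,-1.405,0,-2.985,0]
    - [-7.7,3.95,3.63,-1.405,0,-2.985,0]
    - [-7.7,3.95,3.63,-1.405,0,-2.985,0]

```text
time_s: 38.45
position: [0.3723, -0.1744, 0.2429]
tool_rot: [[0.658, 0.382, 0.649], [-0.29, -0.667, 0.687], [0.695, -0.64, -0.328]]
ft_force: [0.1, 0.2, -2.3]
grip_width: 0.0042
gripper_force: 108.4
```

Call:
apply_moves:
  series:
    - [-7.7,3.95,3.63,-1.405,0,-2.985,0]
    - [-7.7,3.95,3.63,-1.405,0,-2.985,0]
    - [-7.7,3.95,3.63,-1.405,0,-2.985,0]
    - [-7.7,3.95,3.63,-1.405,0,-2.985,0]
    - [-7.7,3.95,3.63,-1.405,0,-2.985,0]
    - [-7.7,3.95,3.63,-1.405,0,-2.985,0]
    - [-7.7,3.95,3.63,-1.405,0,-2.985,0]
    - [-7.7,3.95,3.63,-1.405,0,-2.985,0]
    - [-7.7,3.95,3.63,-1.405,0,-2.985,0]
    - [-7.7,3.95,3.63,-1.405,0,-2.985,0]
    - [-7.7,3.95,3.63,-1.405,0,-2.985,0]
    - [-7.7,3.95,3.63,-1.405,0,-2.985,0]

```text
time_s: 39.95
position: [0.3755, -0.1803, 0.1326]
tool_rot: [[0.371, 0.497, 0.784], [0.209, -0.868, 0.451], [0.905, -0.003, -0.426]]
ft_force: [0.4, 0.6, -3.1]
grip_width: 0.0042
gripper_force: 108.4
```

```bash
python3 chk.py; python3 lip.py; python3 log.py; python3 - <<'E'
from h import *
b=grab('top'); w=cloud(b); f=b['frame'].astype(int)
c=np.array([.401,-.258]); m=(np.hypot(w[...,0]-c[0],w[...,1]-c[1])<.042)
print('jug interior z above jug floor',np.percentile(w[m][:,2],[1,5,25,50,75,95]).round(3))
gx=np.array([.4621,-.0805,.0512]); s=telemetry.observe()
print('to above spot tool',(s['tool_rot'].T@(gx+[0,0,.03]-s['position'])*1000).round(1))
E
```

```text
glass interior px 1060 z pct [0.01  0.016 0.031 0.048 0.07  0.076] bright frac 0.6
tilt 0.1 lip [ 0.4356 -0.3186  0.196 ] from tumbler [-0.0404  0.0519] xaxis-vert 89.9 jug o [ 0.4017 -0.2599  0.0809]
40.0 q [-79.7  28.6 124.7  61.6  75.8 -64.1] p [ 0.3755 -0.1803  0.1319] 
 [[ 0.371  0.497  0.785]
 [ 0.21  -0.868  0.45 ]
 [ 0.905 -0.002 -0.426]] F [-0.3 -0.1 -3.8] [-0.22  0.84  0.  ] w 0.0039 108.40088253607973
jug interior z above jug floor [-0.003 -0.001  0.082  0.084  0.086  0.15 ]
to above spot tool [  6.5 -42.9 134.8]
```

The jug floor reads empty (depth 0.082–0.086 with the jug base at 0.081), and the ice is in the glass with its top at 0.076, below the rim. I'll put the jug down now.

Call:
apply_moves:
  series:
    - [0.8,-5.4,17,0,0,0,0]
    - [0.8,-5.4,17,0,0,0,0]
    - [0.8,-5.4,17,0,0,0,0]
    - [0.8,-5.4,17,0,0,0,0]
    - [0.8,-5.4,17,0,0,0,0]
    - [0.8,-5.4,17,0,0,0,0]
    - [0.8,-5.4,17,0,0,0,0]
    - [0.8,-5.1,15.8,0,0,0,0]
    - [-9,0,4.3,0,0,0,0]
    - [-9,0,4.2,0,0,0,0]
    - [-6,0,2.8,0,0,0,0]
    - [0,0,0,0,0,0,0]

```text
time_s: 41.55
position: [0.4619, -0.08, 0.0548]
tool_rot: [[0.372, 0.498, 0.784], [0.208, -0.867, 0.452], [0.905, -0.005, -0.426]]
ft_force: [0.1, 0.8, -2.1]
grip_width: 0.0043
gripper_force: 108.4
```

```bash
python3 lip.py; python3 log.py
```

```text
tilt 0.1 lip [ 0.5223 -0.2185  0.1183] from tumbler [0.0463 0.152 ] xaxis-vert 90.1 jug o [ 0.4882 -0.1594  0.0034]
41.55 q [-58.2  42.6 130.4  88.5  64.8 -82. ] p [ 0.4619 -0.08    0.0548] 
 [[ 0.372  0.498  0.784]
 [ 0.208 -0.867  0.452]
 [ 0.905 -0.005 -0.426]] F [ 0.1  0.8 -2.1] [-0.21  0.82 -0.02] w 0.0043 108.434877328109
```

Lower the last 3.4 mm, open to the same gap as before, then back out along the tool axis.

Call:
apply_moves:
  series:
    - [-1.5,0,0.7,0,0,0,0]
    - [-1.4,0,0.7,0,0,0,0]
    - [-0.5,0,0.2,0,0,0,0]
    - [0,0,0,0,0,0,0]
    - [0,0,0,0,0,0,0.1]
    - [0,0,0,0,0,0,0.2]
    - [0,0,0,0,0,0,0.35]
    - [0,0,0,0,0,0,0.35]

```text
time_s: 42.55
position: [0.4617, -0.0797, 0.0513]
tool_rot: [[0.371, 0.499, 0.783], [0.21, -0.867, 0.452], [0.905, -0.004, -0.426]]
ft_force: [0.0, -0.5, 0.3]
grip_width: 0.0298
gripper_force: 0.0
```

```bash
python3 log.py
```

```text
42.55 q [-58.2  43.3 130.5  88.9  64.7 -82.9] p [ 0.4617 -0.0797  0.0513] 
 [[ 0.371  0.499  0.783]
 [ 0.21  -0.867  0.452]
 [ 0.905 -0.004 -0.426]] F [ 0.  -0.5  0.3] [-0.22  0.36 -0.02] w 0.0298 0.0
```

Call:
apply_moves:
  series:
    - [0,0,-10,0,0,0,0.35]
    - [0,0,-20,0,0,0,0.35]
    - [0,0,-25,0,0,0,0.35]
    - [0,0,-25,0,0,0,0.35]
    - [20,0,-10,0,0,0,0.35]
    - [35,0,-10,0,0,0,0.35]
    - [35,0,-10,0,0,0,0.35]
    - [0,0,0,0,0,0,0.35]
    - [0,0,0,0,0,0,0.35]

```text
time_s: 43.68
position: [0.4086, -0.1106, 0.1792]
tool_rot: [[0.372, 0.498, 0.783], [0.21, -0.867, 0.452], [0.904, -0.004, -0.427]]
ft_force: [1.2, -0.2, -0.8]
grip_width: 0.0299
gripper_force: 0.0
```

```bash
python3 log.py; python3 chk.py; python3 - <<'E'
from jp import *
jugpose(.488,-.159,-58)
def fit(p):
    r=least_squares(lambda q: np.hypot(p[:,0]-q[0],p[:,1]-q[1])-q[2],[*p.mean(0)[:2],.04],loss='soft_l1',f_scale=.002); return r.x.round(4)
for n in ('top','side'):
    w=cloud(grab(n)).reshape(-1,3); c=np.array([.489,-.159]); d=np.hypot(*(w[:,:2]-c).T)
    p=w[(d>.045)&(d<.053)&(w[:,2]>.1)&(w[:,2]<.12)]; A=np.c_[p[:,:2]-c,np.ones(len(p))]; print(n,'rim plane slope',np.linalg.lstsq(A,p[:,2],rcond=None)[0].round(3), 'jug floor',np.median(w[(d<.02)&(w[:,2]<.1)][:,2]).round(4))
    for nm,cc,h in (('tum',(.476,-.3705),.091),('mug',(.378,-.39),.094)):
        q=w[(np.hypot(*(w[:,:2]-cc).T)<.05)&(abs(w[:,2]-h)<.006)]; print(nm,len(q),fit(q) if len(q)>20 else '')
    q=w[(np.hypot(w[:,0]-.53,w[:,1]+.508)<.03)&(w[:,2]>.07)&(w[:,2]<.1)]; print('salt',len(q),q.mean(0).round(3) if len(q) else '')
E
```

```text
43.675 q [-70.1  19.  127.3  67.5  74.5 -55.2] p [ 0.4086 -0.1106  0.1792] 
 [[ 0.372  0.498  0.783]
 [ 0.21  -0.867  0.452]
 [ 0.904 -0.004 -0.427]] F [ 1.2 -0.2 -0.8] [-0.21  0.4   0.01] w 0.0299 0.0
glass interior px 1057 z pct [0.01  0.016 0.031 0.048 0.07  0.075] bright frac 0.68
side c [ 0.4968 -0.1526] rim n 187 handle n 339 bar [ 0.4556 -0.079   0.0711] head(handle) -60.8 head(spout) -60.5
top c [ 0.4943 -0.1537] rim n 241 handle n 248 bar [ 0.4526 -0.0853  0.0768] head(handle) -60.0 head(spout) -47.1
top rim plane slope [-0.067 -0.027  0.108] jug floor 0.0041
tum 177 [ 0.4751 -0.3703  0.0392]
mug 289 [ 0.3766 -0.3904  0.0392]
salt 265 [ 0.532 -0.511  0.083]
side rim plane slope [-0.077 -0.048  0.106] jug floor nan
tum 95 [ 0.478  -0.3702  0.0392]
mug 0 
salt 92 [ 0.535 -0.505  0.081]
  return _methods._mean(a, axis=axis, dtype=dtype,
  ret = ret.dtype.type(ret / rcount)
```

```bash
python3 - <<'E'
from h import *
b=grab('top'); w=cloud(b).reshape(-1,3)
for n in ('top','side'):
    w=cloud(grab(n)).reshape(-1,3); c=np.array([.4955,-.153]) ; d=np.hypot(*(w[:,:2]-c).T); e=np.array([.5,-.866])
    p=w[(d>.046)&(d<.053)&(w[:,2]>.104)&(w[:,2]<.118)&((w[:,:2]-c)@e<.025)]; A=np.c_[p[:,:2]-c,np.ones(len(p))]; print(n,len(p),'slope',np.linalg.lstsq(A,p[:,2],rcond=None)[0].round(3))
a=cv2.imread('pics/t0.png').astype(int); f=b['frame'][:,:,::-1].astype(int)
m=(np.abs(a-f).max(-1)>45).astype(np.uint8); k,l,st,ce=cv2.connectedComponentsWithStats(m)
for i in range(1,k):
    if st[i,4]>15: print(st[i],ce[i].round())
E
```

```text
top 233 slope [-0.006 -0.007  0.109]
side 212 slope [ 0.004 -0.008  0.109]
[    0   156   269   264 25786] [156. 324.]
[299 190  17  16 150] [307. 198.]
[319 192  11  10  96] [324. 197.]
[315 200   8   8  23] [318. 203.]
[307 205  11  11  85] [312. 210.]
[  0 216  41   8 240] [ 17. 220.]
[ 41 225  14  47 115] [ 48. 249.]
[ 93 256  15  18 217] [100. 265.]
[   0  270   42   97 3025] [ 16. 320.]
[ 24 271  20   9  77] [ 32. 273.]
[ 39 273  20  11  58] [ 50. 280.]
[ 60 290  12   4  28] [ 64. 291.]
[ 62 293  18  22 178] [ 70. 302.]
[ 65 308  12  23  60] [ 71. 317.]
[ 49 316   5  37  65] [ 51. 336.]
[205 318   5   7  17] [207. 322.]
[ 71 331   5  10  22] [ 73. 335.]
[112 408  22  12 136] [121. 415.]
```

The jug is level. The only changes around the glasses are inside the tumbler, so no ice is stray. I'll hand in.

```bash
python3 -c "
from rig import env
print(env.close_job())"
```

```text
the job is handed in; nothing more can be done
None
```

The job is handed in: by the camera depth checks the ice is in the tumbler (the cubes were not counted one by one), the jug stands empty and upright on the worktop, and the tumbler, mug and shaker have not moved; no verdict was returned.

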